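Load the compression platen with spaced test slabs

ROBOT

A 6-joint arm with a two-finger parallel gripper is mounted at the origin on the work surface. World frame = base frame: x ahead of the robot, y to its left, z up, the work surface at z = 0. Lengths are in m, angles in rad, forces in N, time in s.
With the tool pointing down it reaches from about 0.3 to 0.85 m from the base axis. Payload 5.4 kg.
Tool frame: the origin (TCP) lies midway between the tips of the shut fingers; the grasp point (between the pads) lies 19 mm behind it (ctrl.grip_depth is the distance from the TCP to the grasp point, in m); z points along the fingers, y is the line along which they close (so a half turn about z gives the same grasp; the last joint's range is limited). The gripper opens to 85 mm and grips with 20 to 120 N. Pads are 22 mm wide; open, the fingers measure 114 mm over their backs; the gripper's body (76 mm by 85 mm) begins 54 mm behind the grasp point. The pads swing forward as they close: fully open they stand 13 mm farther back than shut.
Start: joints at [1.122, 0.158, 1.597, -0, 1.386, -0.21], TCP at [0.136, 0.559, 0.231] pointing down, gripper open.
Joint ranges: [-2.91, 2.91], [-0.94, 2.29], [0.18, 2.7], [-1.29, 4.43], [0.17, 2.64], [-3, 3]. Speed limits (rad/s): [2.57, 2.57, 3.14, 3.14, 3.14, 3.14].

INTERFACE

Orientations are given as a unit quaternion [w, x, y, z].
In Python, from cell import sensors, cams, ctrl gives the robot as it stands.
- The arm moves only by the tool play_rows, never from a script. Its arguments are lists of equal length, an entry for each row: "xyz": the shift along the tool's x, y, z normalised to -1 to 1, where 1 is 0.15 m, a list of three; "dr": the turn, a rotation vector about the tool's x, y, z normalised to -1 to 1, where 1 is 30 degrees, a list of three; "grip": the closure, from -1 (fully open) to 1 (shut). A call has 1 to 8 rows; each row is the pose to reach, as a shift and turn from the pose commanded when the call began, along the tool's axes at that moment; what a row does not reach only later rows make up. A row lasts 1/10 s, in which the tool goes at most 50 mm and 8.59 degrees, less where a joint would pass 70% of its speed; a pose out of reach is approached as far as the arm can. A call with a number of a shift or a turn outside -1 to 1 is refused whole. A call with a gripper value outside its range is refused whole. The fingers move at their own pace and stop on an object; "newtons" is the grip in N (left out, the last holds). Time passes only in rows, so rows that repeat a pose let the fingers close. It gives the time, the measured TCP pose, the force, the opening and the grip force at its end, in the units of the state.
- sensors.get_obs(): the state, without advancing time (a new reading comes with each control period).
- cams.read_camera(name): name is "scene" or "side" or "wrist"; returns a dict with "frame" (480x640x3 uint8, blue, green, red), "fx", "fy", "cx", "cy" (pixels), "R" (3x3) and "t" (3): a world point X has camera coordinates R X + t. Camera axes: x right, y down, z forward; pixel columns grow to the right and rows downward; lengths in m; the calibration is good to about 2 mm. A picture is of the moment at which its call begins. There is no depth.
- ctrl.hand_in(): hands the job in; it is judged then, once.
Trained networks look in a picture, given as the dict that the camera call returned (one of the last four; its "shot" number tells which), for a name from the list of things; names that differ only in an ending like _2 or _b are one class to them, and where a whole thing is asked for, a point or a joint stands for the part that bears it (a point fixed in the world has none). Each returns a list of dicts, best first, with "conf" (0 to 1); they miss things now and then, are a little off and sometimes report something else, mostly with a low value. They report only what shows in the picture. A call takes as long as a camera call. They do not tell look-alikes from the thing itself.
- cams.spot_in(picture, name): "centre" ([column, row] in pixels, amid what is visible of it).
- cams.regions_of(picture, name): "region" (480x640 bool, what is visible of it) and "centre" ([column, row] in pixels, amid what is visible of it).
The state is a dict: "time_s": time; "joint_pos": joint angles; "dq": joint speeds; "tau": joint torques, N m; "tcp_pos": TCP position; "eef_rot": TCP orientation; "contact_force": force on the tool from outside, world axes, zero at the start; "moment": the same for the moment, N m; "gripper_width": finger opening in m; "grip_force": force on a finger pad.
Only numpy, scipy, OpenCV 4.12 (cv2) and the standard library are available. Lean on these libraries where they do the work, as an engineer would, in place of code of your own. Each camera call takes 0.05 s, during which the arm holds its last target. There are 200 camera calls.

TASK

Load the compression test: with the spatula, lift each grey test slab off the white rack and stack them all squarely on the ribbed steel platen, with one ribbed aluminium spacer (ribs up and in line with the platen's ribs) between each slab and the next. Then set the steel load plate squarely on the top slab with its notch facing the dial gauge, press the start button fully down to begin the test, and see that the spatula is left lying on its black rubber pad, blade on the pad's far part as it lay at first. Never touch a slab with the fingers or let one fall onto the bench, and leave the other things where they are.

Things in the scene. Friction and masses are not known exactly. Their poses are not given: they have to be found in the camera images.
- slab1: grey test slab, 76 x 76 x 8 mm, 55 g, one of 1 to 3 (two or three are present); origin at the centre of its underside, z up through its thickness. At the start it lies on the two ribs of a bay of the rack, overhanging the ribs by 5 mm on either side; sides along the rack's axes within a few degrees
- slab2: grey test slab, 76 x 76 x 8 mm, 55 g, one of 1 to 3 (two or three are present); origin at the centre of its underside, z up through its thickness. At the start it lies on the two ribs of a bay of the rack, overhanging the ribs by 5 mm on either side; sides along the rack's axes within a few degrees
- slab3: grey test slab, 76 x 76 x 8 mm, 55 g, one of 1 to 3 (two or three are present); origin at the centre of its underside, z up through its thickness. At the start it lies on the two ribs of a bay of the rack, overhanging the ribs by 5 mm on either side; sides along the rack's axes within a few degrees
- spacer1: aluminium spacer, a channel lying ribs up, 50 g: base 50 (x) x 66 (y) x 2.5 mm with two ribs along x, 8 mm wide, 16 mm tall, flush with its y sides (66 mm outside, 50 mm free between, total height 18.5 mm); origin at the centre of its underside. Pinch it across its 66 mm width from above. With two slabs only one is needed
- spacer2: aluminium spacer, a channel lying ribs up, 50 g: base 50 (x) x 66 (y) x 2.5 mm with two ribs along x, 8 mm wide, 16 mm tall, flush with its y sides (66 mm outside, 50 mm free between, total height 18.5 mm); origin at the centre of its underside. Pinch it across its 66 mm width from above. With two slabs only one is needed
- plate: steel load plate, 70 x 70 x 8 mm, about 0.32 kg, with a grip bar standing on it: bar 44 mm long in x (from x = -26 to +18 mm), 14 mm wide in y, its top 34 mm above the underside. A notch 18 mm wide and 16 mm deep is cut in the middle of its +x edge. Origin at the centre of the underside, +x towards the notch
- plate_notch (a point): middle of the load plate's notch, 27 mm from the plate's centre along its +x
- spatula: spatula, 120 g. Origin under the steel blade (3 mm thick, 38 mm wide, x -44 to +40 mm), +x to its free edge. Upright neck, 38 mm wide, at x -44 to -41; from its top a wooden handle runs level rearward, x -43 to -143, 18 mm wide (y), 41 to 63 mm above the underside. Grip the handle across y at about x -90, height 52
- pad: black rubber pad for the spatula, 270 (x) x 90 (y) x 3 mm, fixed to the bench; origin at the centre of its underside, +x away from the robot
- pad_blade (a point): point on top of the pad, 55 mm from its centre along its +x, near which the spatula's origin (blade centre) belongs
- rack: white rack, fixed: base 90 (x) x 290 (y) x 15 mm, origin under its centre; three bays at y -95, 0, +95 mm, open to -x (robot side). Each bay: two ribs along x, 80 mm long, 8 wide, tops 31 mm above the origin (16 mm above the base), centres 29 mm either side of the bay's centre (50 mm free between). Back stop at x 46 to 52, top at 44 mm
- platen: steel platen, fixed: base 100 (x) x 88 (y) x 15 mm, origin under its centre, where the stack is centred; two ribs along x, 70 mm long, 8 wide, tops 31 mm above the origin, centres at y -29 and +29 mm (50 mm free between). Dial gauge on its far (+x) side: post at x 90, dial at x 82 to 100, 52 mm across, 99 to 151 mm high
- start (a joint): start button travel in m: 0 up, 0.006 fully down (about 5 N); it springs back
- start_top (a point): centre of the top of the start button, a grey push button 28 mm across in a black housing on the bench, pressed straight down
- jar: bystander: closed jar, 52 mm across, 75 mm tall; origin at the underside
- disc1: bystander: white disc, 60 mm across, 10 mm thick; origin at the underside
- disc2: bystander: white disc, 50 mm across, 10 mm thick; origin at the underside
- pendant: bystander: black hand controller, 62 (x) x 130 (y) x 22 mm; origin at the underside
- driver: bystander: screwdriver lying along its x
- caliper: bystander: steel caliper, 160 mm long in x, lying flat
- mouse: bystander: black computer mouse, 100 x 60 x 30 mm
Things that resemble listed ones, but are neither listed nor needed, are in the scene too. Of the things like the spatula, leave any that is purple; of the rest the smaller one is meant.

How it is judged:
By the outcome, as a careful person would: the job done as asked, in the order asked, and still so for the second after the job is handed in, with the robot touching nothing.
Of slab1, slab2, slab3 only 2 to 3 are there at a start; the rules pass over those that are not, and their reading is None.
At some moment in a run one of spatula may be knocked a few centimetres aside while the robot is not near it.
It also fails if it takes over 210 s, if anything falls off the work surface, if the arm or the gripper's body presses on something with over 40 N, if the wrist force passes 120 N, or if a joint passes its speed limit or range.

## Working session

There is one attempt and no reset: what is moved stays moved. The work goes in short steps, Python scripts to look and compute and a tool call to move; the robot and the scene stay as the last step left them, time stands still between calls to the robot, and variables do not carry over. Pictures are saved under pics/ and viewed, at most 14 in all, crops included, and the job is handed in when it is done.

Besides the shell and the picture viewer there is one more tool, called after "Emit:" as a command line: name --argument value ..., lists and objects as JSON in quotes. play_rows: Moves the arm, as the interface text tells. Its arguments: {"type":"object","properties":{"xyz":{"type":"array"},"dr":{"type":"array"},"grip":{"type":"array"},"newtons":{"type":"number"}},"required":["xyz","dr","grip"]}

```bash
ls; mkdir -p pics; python3 - <<'E'
from cell import sensors,cams,ctrl
import cv2
print(sensors.get_obs())
print(ctrl.grip_depth)
for n in("scene","side"):
    p=cams.read_camera(n); cv2.imwrite(f"pics/{n}0.png",p["frame"])
    print(n,p["fx"],p["fy"],p["cx"],p["cy"],p["R"],p["t"])
E
```

```text
pics
{'time_s': 0.0, 'joint_pos': array([ 1.12191261e+00,  1.59042733e-01,  1.59827626e+00, -2.05966160e-05,
        1.38615641e+00, -2.10095802e-01]), 'dq': array([1.18008921e-04, 4.50337089e-04, 8.17024948e-05, 7.74361084e-04,
       8.03306029e-04, 1.55631169e-03]), 'tau': array([-4.81063876e-05, -3.96010315e+01, -3.31423330e+01, -3.01577629e-04,
        8.53089849e-03,  3.64277057e-06]), 'tcp_pos': array([0.13575724, 0.55812013, 0.23029838]), 'eef_rot': array([-2.95014315e-04,  1.19108560e-01,  9.92880791e-01, -8.94010405e-04]), 'contact_force': array([-0.26720161, -0.65527089,  0.45733528]), 'moment': array([ 0.02781531, -0.00239876,  0.02837718]), 'grip_force': 0.0, 'gripper_width': 0.0851825470171965}
0.0187
scene 535.9700965377252 535.9700965377252 314.680670048924 241.17994820032587 [[-0.39314163  0.91947687 -0.00139679]
 [ 0.70587335  0.30083678 -0.64128001]
 [-0.58922193 -0.25309983 -0.76730568]] [ 0.13103219 -0.3434483   1.57734811]
side 543.160541044824 543.160541044824 322.21755027874195 245.82257627503486 [[ 0.78626695 -0.61753236 -0.02092984]
 [-0.40117674 -0.4844457  -0.77741211]
 [ 0.46993777  0.61965002 -0.62864326]] [-0.37302635  0.2652921   1.31012178]
```

View pics/scene0.png

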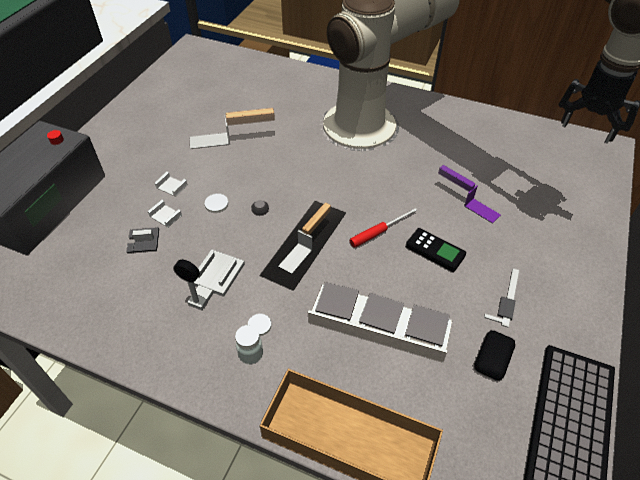

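View pics/side0.png

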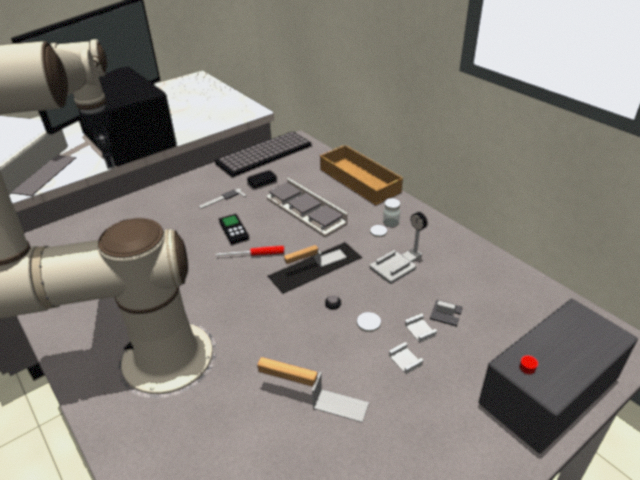

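```bash
cat > h.py <<'E'
from cell import sensors,cams,ctrl
import numpy as np, cv2
from scipy.spatial.transform import Rotation as Ro
def ray(p,uv):
    d=np.array([(uv[0]-p["cx"])/p["fx"],(uv[1]-p["cy"])/p["fy"],1.]); R=np.array(p["R"]); return -R.T@np.array(p["t"]), R.T@d
def plane(p,uv,z):
    o,d=ray(p,uv); return o+d*(z-o[2])/d[2]
def proj(p,X):
    c=np.atleast_2d(X)@np.array(p["R"]).T+np.array(p["t"]); return np.c_[c[:,0]/c[:,2]*p["fx"]+p["cx"],c[:,1]/c[:,2]*p["fy"]+p["cy"]]
def tri(obs):
    A=np.zeros((3,3));b=np.zeros(3)
    for p,uv in obs:
        o,d=ray(p,uv);d=d/np.linalg.norm(d);M=np.eye(3)-np.outer(d,d);A+=M;b+=M@o
    X=np.linalg.solve(A,b); return X,max(np.linalg.norm(proj(p,X)[0]-uv) for p,uv in obs)
def tool():
    o=sensors.get_obs(); q=o["eef_rot"]; R=Ro.from_quat([q[1],q[2],q[3],q[0]]).as_matrix(); return np.array(o["tcp_pos"]),R
E
python3 - <<'E'
from h import *
P={n:cams.read_camera(n) for n in("scene","side")}
for n in "slab1 spacer1 plate plate_notch spatula pad rack platen start start_top jar disc1 pendant driver".split():
    for c,p in P.items():
        print(n,c,[(np.round(d["centre"]).astype(int).tolist(),round(d["conf"],2),np.round(plane(p,d["centre"],.02)[:2],3).tolist()) for d in cams.spot_in(p,n)][:5])
E
```

```text
slab1 scene [([430, 325], 0.72, [0.594, 0.374]), ([380, 310], 0.7, [0.6, 0.265]), ([336, 300], 0.67, [0.612, 0.17])]
slab1 side [([303, 199], 0.9, [0.638, 0.308]), ([324, 214], 0.76, [0.638, 0.196]), ([281, 190], 0.73, [0.611, 0.397]), ([422, 326], 0.61, [0.529, -0.332])]
spacer1 scene [([164, 210], 0.75, [0.534, -0.322]), ([257, 323], 0.7, [0.731, 0.04]), ([169, 184], 0.66, [0.448, -0.362])]
spacer1 side [([421, 326], 0.59, [0.525, -0.33]), ([405, 360], 0.58, [0.421, -0.38])]
plate scene [([143, 242], 0.71, [0.639, -0.308])]
plate side [([449, 311], 0.8, [0.62, -0.338]), ([305, 270], 0.74, [0.428, 0.019])]
plate_notch scene [([142, 242], 0.7, [0.64, -0.311]), ([365, 232], 0.63, [0.405, 0.161])]
plate_notch side [([444, 310], 0.84, [0.614, -0.327]), ([311, 208], 0.75, [0.623, 0.249])]
spatula scene [([469, 194], 0.87, [0.18, 0.363]), ([305, 242], 0.76, [0.49, 0.042]), ([230, 124], 0.75, [0.171, -0.336]), ([208, 274], 0.25, [0.661, -0.12])]
spatula side [([319, 389], 0.9, [0.217, -0.317]), ([312, 255], 0.75, [0.485, 0.061]), ([448, 312], 0.57, [0.613, -0.341])]
pad scene [([294, 245],
[... 199 characters left out ...]
]
platen scene [([210, 275], 0.82, [0.661, -0.114])]
platen side [([398, 261], 0.77, [0.655, -0.118])]
start scene [([261, 206], 0.67, [0.424, -0.107])]
start side []
start_top scene []
start_top side [([335, 299], 0.46, [0.423, -0.121])]
jar scene [([247, 347], 0.57, [0.788, 0.046]), ([164, 213], 0.4, [0.541, -0.316])]
jar side [([392, 211], 0.64, [0.814, 0.072])]
disc1 scene [([216, 203], 0.91, [0.459, -0.215])]
disc1 side [([366, 321], 0.72, [0.434, -0.231]), ([379, 234], 0.51, [0.7, 0.01])]
pendant scene [([437, 250], 0.93, [0.392, 0.335])]
pendant side [([234, 227], 0.8, [0.38, 0.322]), ([401, 260], 0.32, [0.667, -0.117])]
driver scene [([370, 230], 0.67, [0.395, 0.171])]
driver side []
```

Emit:
play_rows --xyz '[[0,0,-0.1],[0,0,-0.3],[0,0,-0.3]]' --dr '[[0,0,0],[0,0,0],[0,0,0]]' --grip '[-1,-1,-1]'

```text
time_s: 1.9
tcp_pos: [0.1371, 0.5609, 0.2823]
eef_rot: [0.002, 0.119, 0.993, 0.004]
contact_force: [0.5, 0.5, 0.6]
gripper_width: 0.0856
grip_force: 0.0
```

```bash
cat >> h.py <<'E'
def yaw_of(R): # yaw of -tool x in world
    return np.arctan2(-R[1,0],-R[0,0])
def mk(yaw): 
    c,s=np.cos(yaw),np.sin(yaw); return np.array([[-c,-s,0],[-s,c,0],[0,0,-1.]])
def plan(targets,start=None):
    """targets: (xyz,yaw_deg,nrows,hold). prints one call per target"""
    p,R=start if start else tool()
    for xyz,yd,n,hold in targets:
        Rt=mk(np.radians(yd)); s=R.T@(np.array(xyz)-p)/.15; dr=np.degrees(Ro.from_matrix(R.T@Rt).as_rotvec())/30
        if max(abs(s))>1 or max(abs(dr))>1: print("TOO FAR",s,dr)
        f=[min(1,(i+1)/n) for i in range(n)]+[1]*hold
        print(len(f),"rows -> xyz",np.round(s,3).tolist(),"dr",np.round(dr,3).tolist())
        p,R=np.array(xyz),Rt
E
python3 - <<'E'
from h import *
o=sensors.get_obs();print(o["time_s"],o["tcp_pos"],o["eef_rot"])
o=sensors.get_obs();print(o["time_s"],o["tcp_pos"],o["eef_rot"])
plan([((.24,.44,.36),0,4,0),((.36,.31,.40),0,4,0),((.45,.25,.40),0,4,0)])
E
```

```text
1.9 [0.13705515 0.5609352  0.28230053] [0.00151438 0.11906949 0.99287464 0.00448364]
1.9 [0.13705515 0.5609352  0.28230053] [0.00151438 0.11906949 0.99287464 0.00448364]
4 rows -> xyz [-0.858, -0.616, -0.522] dr [0.017, 0.006, -0.456]
4 rows -> xyz [-0.8, -0.867, -0.267] dr [0.0, 0.0, 0.0]
4 rows -> xyz [-0.6, -0.4, 0.0] dr [0.0, 0.0, 0.0]
```

Emit:
play_rows --xyz '[[-0.21,-0.15,-0.13],[-0.43,-0.31,-0.26],[-0.64,-0.46,-0.39],[-0.858,-0.616,-0.56]]' --dr '[[0,0,-0.11],[0,0,-0.23],[0,0,-0.34],[0,0,-0.456]]' --grip '[-1,-1,-1,-1]'

```text
time_s: 2.3
tcp_pos: [0.2396, 0.437, 0.3609]
eef_rot: [-0.0, -0.001, 1.0, -0.0]
contact_force: [1.2, 0.5, -0.5]
gripper_width: 0.0853
grip_force: 0.0
```

Emit:
play_rows --xyz '[[-0.2,-0.22,-0.07],[-0.4,-0.43,-0.13],[-0.6,-0.65,-0.2],[-0.8,-0.867,-0.267]]' --dr '[[0,0,0],[0,0,0],[0,0,0],[0,0,0]]' --grip '[-1,-1,-1,-1]'

```text
time_s: 2.7
tcp_pos: [0.3601, 0.3069, 0.4017]
eef_rot: [0.001, -0.0, 1.0, 0.0]
contact_force: [1.0, 0.3, -0.7]
gripper_width: 0.0854
grip_force: 0.0
```

Emit:
play_rows --xyz '[[-0.2,-0.13,0],[-0.4,-0.27,0],[-0.6,-0.4,0],[-0.6,-0.4,0],[-0.6,-0.4,0],[-0.6,-0.4,0]]' --dr '[[0,0,0],[0,0,0],[0,0,0],[0,0,0],[0,0,0],[0,0,0]]' --grip '[-1,-1,-1,-1,-1,-1]'

```text
time_s: 3.3
tcp_pos: [0.4486, 0.249, 0.4009]
eef_rot: [0.0, -0.0, 1.0, 0.0]
contact_force: [0.2, -0.2, 0.1]
gripper_width: 0.0855
grip_force: 0.0
```

```bash
python3 - <<'E'
from h import *
o=sensors.get_obs();print(o["time_s"],o["tcp_pos"],o["eef_rot"],o["contact_force"])
p=cams.read_camera("wrist"); cv2.imwrite("pics/w1.png",p["frame"])
R=np.array(p["R"]);print("cam pos",-R.T@p["t"],R,p["fx"])
E
```

```text
3.3 [0.44860255 0.24897282 0.40087391] [ 2.44403574e-04 -4.32949377e-04  9.99999848e-01  2.38103241e-04] [ 0.1902222  -0.19436685  0.11641071]
cam pos [0.37873588 0.24953984 0.54324048] [[-2.09119379e-03  9.99997693e-01  4.89841620e-04]
 [ 9.60041868e-01  1.87055565e-03  2.79850160e-01]
 [ 2.79848598e-01  1.05548938e-03 -9.60043566e-01]] 332.55432274808487
```

View pics/w1.png

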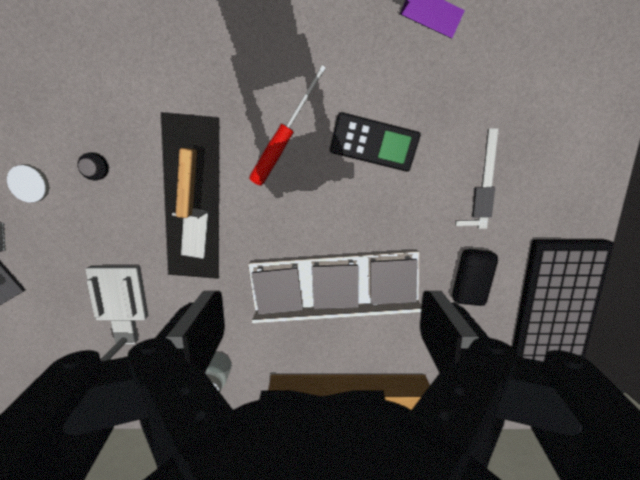

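```bash
cat > shot.py <<'E'
import sys,pickle
from h import *
def shot(tag,names,cam="wrist"):
    p=cams.read_camera(cam); p=dict(p); out={"p":p,"obs":sensors.get_obs(),"r":{}}
    for n in names:
        out["r"][n]=[(d["conf"],np.array(d["centre"]),d["region"]) for d in cams.regions_of(p,n)]
        print(tag,n,[(round(c,2),np.round(x).astype(int).tolist(),int(g.sum())) for c,x,g in out["r"][n]])
    pickle.dump(out,open(f"pics/{tag}.pkl","wb")); cv2.imwrite(f"pics/{tag}.png",p["frame"])
if __name__=="__main__": shot(sys.argv[1],sys.argv[2].split(","))
E
python3 - <<'E'
from h import *
plan([((.50,.27,.30),0,4,3)]); A=(np.array([.5,.27,.3]),mk(0))
plan([((.49,.13,.30),0,4,0),((.48,.0,.30),0,4,3),((.47,-.13,.30),0,4,0),((.45,-.25,.30),0,4,3)],A)
E
```

```text
7 rows -> xyz [-0.343, 0.138, 0.673] dr [0.001, 0.001, 0.003]
4 rows -> xyz [0.067, -0.933, 0.0] dr [0.0, 0.0, 0.0]
7 rows -> xyz [0.067, -0.867, 0.0] dr [0.0, 0.0, 0.0]
4 rows -> xyz [0.067, -0.867, 0.0] dr [0.0, 0.0, 0.0]
7 rows -> xyz [0.133, -0.8, 0.0] dr [0.0, 0.0, 0.0]
```

Emit:
play_rows --xyz '[[-0.1,0.04,0.2],[-0.2,0.1,0.44],[-0.33,0.14,0.67],[-0.33,0.14,0.67],[-0.33,0.14,0.67],[-0.33,0.14,0.67]]' --dr '[[0,0,0],[0,0,0],[0,0,0],[0,0,0],[0,0,0],[0,0,0]]' --grip '[-1,-1,-1,-1,-1,-1]'

```text
time_s: 3.95
tcp_pos: [0.4989, 0.27, 0.3026]
eef_rot: [0.002, -0.0, 1.0, 0.001]
contact_force: [0.0, 0.8, 0.9]
gripper_width: 0.0855
grip_force: 0.0
```

```bash
python3 shot.py A slab1,rack,spatula,pad
```

```text
A slab1 [(0.94, [394, 277], 3112), (0.93, [320, 283], 3075), (0.64, [250, 289], 3111)]
A rack [(0.64, [314, 252], 6403), (0.58, [132, 184], 3871)]
A spatula [(0.89, [136, 184], 3838)]
A pad [(0.92, [148, 151], 10510)]
```

Emit:
play_rows --xyz '[[0.02,-0.3,0],[0.04,-0.6,0],[0.06,-0.95,0],[0.06,-0.95,0]]' --dr '[[0,0,0],[0,0,0],[0,0,0],[0,0,0]]' --grip '[-1,-1,-1,-1]'

```text
time_s: 4.6
tcp_pos: [0.4898, 0.1224, 0.3005]
eef_rot: [0.001, 0.003, 1.0, -0.001]
contact_force: [0.2, 0.8, 0.2]
gripper_width: 0.0856
grip_force: 0.0
```

Emit:
play_rows --xyz '[[0.02,-0.3,0],[0.04,-0.6,0],[0.06,-0.87,0],[0.06,-0.87,0],[0.06,-0.87,0],[0.06,-0.87,0]]' --dr '[[0,0,0],[0,0,0],[0,0,0],[0,0,0],[0,0,0],[0,0,0]]' --grip '[-1,-1,-1,-1,-1,-1]'

```text
time_s: 5.2
tcp_pos: [0.4808, -0.0025, 0.3001]
eef_rot: [0.0, -0.001, 1.0, 0.0]
contact_force: [0.4, -0.1, -0.5]
gripper_width: 0.0855
grip_force: 0.0
```

```bash
python3 shot.py B spatula,pad,platen,start,start_top,slab1,spacer1
```

```text
B spatula [(0.86, [358, 203], 3199)]
B pad []
B platen [(0.91, [248, 310], 4941)]
B start [(0.95, [232, 146], 442)]
B start_top [(0.62, [231, 150], 375)]
B slab1 [(0.81, [596, 290], 3293), (0.76, [461, 291], 1538), (0.76, [525, 296], 3246)]
B spacer1 [(0.76, [37, 156], 2551), (0.75, [84, 226], 2186)]
```

Emit:
play_rows --xyz '[[0.02,-0.3,0],[0.04,-0.6,0],[0.06,-0.87,0],[0.06,-0.87,0]]' --dr '[[0,0,0],[0,0,0],[0,0,0],[0,0,0]]' --grip '[-1,-1,-1,-1]'

```text
time_s: 6.0
tcp_pos: [0.4712, -0.138, 0.2996]
eef_rot: [-0.0, 0.003, 1.0, -0.001]
contact_force: [0.4, 0.0, 0.1]
gripper_width: 0.0857
grip_force: 0.0
```

Emit:
play_rows --xyz '[[0.05,-0.3,0],[0.1,-0.6,0],[0.13,-0.8,0],[0.13,-0.8,0],[0.13,-0.8,0],[0.13,-0.8,0]]' --dr '[[0,0,0],[0,0,0],[0,0,0],[0,0,0],[0,0,0],[0,0,0]]' --grip '[-1,-1,-1,-1,-1,-1]'

```text
time_s: 6.6
tcp_pos: [0.4526, -0.2527, 0.2998]
eef_rot: [0.0, -0.001, 1.0, 0.0]
contact_force: [-0.3, 0.1, 0.6]
gripper_width: 0.0852
grip_force: 0.0
```

```bash
python3 shot.py C spacer1,plate,plate_notch,platen,start,start_top; python3 - <<'E'
import cv2,numpy as np
a=[cv2.imread(f"pics/{t}.png")[40:340] for t in "ABC"]
# resize side-by-side
cv2.imwrite("pics/ABC.png",cv2.resize(np.vstack([np.hstack(a[:2]),np.hstack([a[2],a[2]*0])]),(800,375)))
E
```

```text
C spacer1 [(0.94, [236, 178], 2100), (0.77, [270, 248], 1701)]
C plate []
C plate_notch [(0.74, [274, 311], 2112), (0.68, [596, 313], 2653)]
C platen [(0.87, [409, 332], 3251)]
C start [(0.66, [432, 169], 404), (0.3, [537, 183], 11199)]
C start_top [(0.9, [433, 167], 425)]
```

View pics/ABC.png

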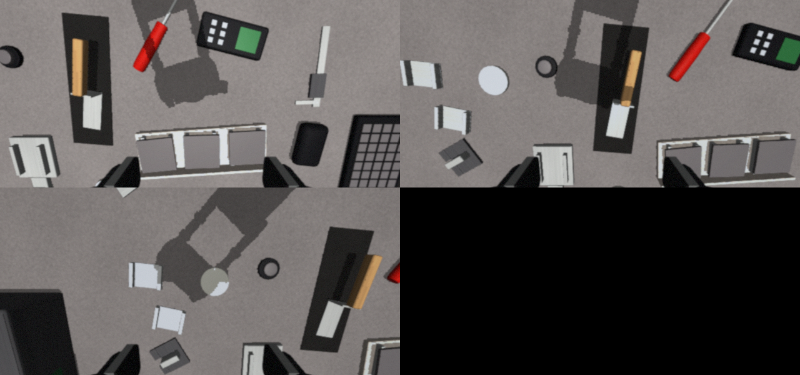

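```bash
cat > fit.py <<'E'
from h import *
import pickle
from scipy.optimize import minimize
def box(x0,x1,y0,y1,z0,z1): return np.array([[x,y,z] for x in(x0,x1) for y in(y0,y1) for z in(z0,z1)])
def mask(p,parts,pose):
    x,y,z,a=pose; c,s=np.cos(a),np.sin(a); Rz=np.array([[c,-s,0],[s,c,0],[0,0,1]]); m=np.zeros((480,640),np.uint8)
    for b in parts:
        uv=proj(p,b@Rz.T+[x,y,z]); h=cv2.convexHull((uv*16).astype(np.int32).reshape(-1,1,2)); cv2.fillConvexPoly(m,h,255,cv2.LINE_AA,4)
    return m/255.
def fit(views,parts,x0,fitz=False):
    """views: list of (p,region bool)"""
    ks=[cv2.GaussianBlur(r.astype(np.float32),(0,0),1) for _,r in views]
    z0=x0[2]
    def f(v):
        po=(v[0]/100,v[1]/100,v[3]/100 if fitz else z0,v[2]/10); return sum(((cv2.GaussianBlur(mask(p,parts,po),(0,0),1)-k)**2).sum()/k.sum() for (p,_),k in zip(views,ks))
    v0=[x0[0]*100,x0[1]*100,x0[3]*10]+([z0*100] if fitz else [])
    n=len(v0); S=np.vstack([v0]+[np.array(v0)+np.eye(n)[i]*1.0 for i in range(n)])
    r=minimize(f,v0,method="Nelder-Mead",options=dict(initial_simplex=S,xatol=.005,fatol=1e-5,maxiter=400))
    r=minimize(f,r.x,method="Nelder-Mead",options=dict(initial_simplex=np.vstack([r.x]+[r.x+np.eye(n)[i]*.4 for i in range(n)]),xatol=.002,fatol=1e-6,maxiter=400))
    v=r.x; return np.array([v[0]/100,v[1]/100,v[3]/100 if fitz else z0,v[2]/10]),r.fun/len(views)
SLAB=[box(-.038,.038,-.038,.038,0,.008)]
PAD=[box(-.135,.135,-.045,.045,0,.003)]
SPACER=[box(-.025,.025,-.033,.033,0,.0025),box(-.025,.025,-.033,-.025,0,.0185),box(-.025,.025,.025,.033,0,.0185)]
SPAT=[box(-.044,.04,-.019,.019,0,.003),box(-.044,-.041,-.019,.019,0,.063),box(-.143,-.043,-.009,.009,.041,.063)]
PLATE=[box(-.035,.035,-.035,.035,0,.008),box(-.026,.018,-.007,.007,0,.034)]
PLATEN=[box(-.05,.05,-.044,.044,0,.015),box(-.035,.035,-.033,-.025,0,.031),box(-.035,.035,.025,.033,0,.031)]
def load(t): return pickle.load(open(f"pics/{t}.pkl","rb"))
def rep(n,r): print(n,np.round(r[0][:3]*1000,1),"yaw",round(np.degrees(r[0][3]),2),"err",round(r[1],3))
E
python3 - <<'E'
from fit import *
A,B,C=load("A"),load("B"),load("C"); a,b,c=A["p"],B["p"],C["p"]
def near(D,n,X):
    uv=proj(D["p"],X)[0]; return min(D["r"][n],key=lambda r:np.linalg.norm(r[1]-uv))[2]
for i,X in enumerate([(.60,.37,.035),(.61,.27,.035),(.62,.18,.035)]):
    va=[(a,near(A,"slab1",X))]; vb=[(b,near(B,"slab1",X))]
    rep(f"slab@{i} A",fit(va,SLAB,(*X[:2],.031,.05)))
    rep(f"slab@{i} AB z",fit(va+vb if i!=2 else va,SLAB,(*X[:2],.031,.05),True))
sp=(.50,.02,.003,-.1)
for n,v in("A",[(a,near(A,"spatula",(.47,.03,.03)))]),("B",[(b,near(B,"spatula",(.47,.03,.03)))]): rep("spat "+n,fit(v,SPAT,sp))
rep("spat ABz",fit([(a,near(A,"spatula",(.47,.03,.03))),(b,near(B,"spatula",(.47,.03,.03)))],SPAT,sp,True))
m=A["r"]["pad"][0][2]|A["r"]["spatula"][0][2]
rep("pad A",fit([(a,m)],PAD,(.45,.03,0,-.1)))
for i,X in enumerate([(.53,-.32,.02),(.43,-.37,.02)]):
    va=[(b,near(B,"spacer1",X))]; vb=[(c,near(C,"spacer1",X))]
    rep(f"spacer{i}B",fit(va,SPACER,(*X[:2],0,0.))); rep(f"spacer{i}C",fit(vb,SPACER,(*X[:2],0,0.)));rep(f"spacer{i}BCz",fit(va+vb,SPACER,(*X[:2],0,0.),True))
for n,D in("B",B),("C",C):
    for q in D["r"]["start_top"][:1]: print("start",n,plane(D["p"],q[1],.02),q[1])
print("start tri",tri([(b,B["r"]["start_top"][0][1]),(c,C["r"]["start_top"][0][1])]))
g=C["r"]["plate_notch"][0][2]
for y0 in(.5,1.2,-.5): rep("plate C",fit([(c,g)],PLATE,(.62,-.33,0,y0)))
rep("platen B",fit([(b,B["r"]["platen"][0][2])],PLATEN,(.65,-.12,0,0)))
E
```

```text
slab@0 A [605.5 367.9  31. ] yaw 2.98 err 0.027
slab@0 AB z [606.5 369.3  28.6] yaw 2.86 err 0.021
slab@1 A [614.9 272.   31. ] yaw 2.14 err 0.017
slab@1 AB z [615.3 272.4  29.3] yaw 2.18 err 0.014
slab@2 A [623.1 175.3  31. ] yaw 6.31 err 0.013
slab@2 AB z [628.7 172.6  18.7] yaw 6.16 err 0.001
spat A [532.9  34.5   3. ] yaw -10.28 err 0.094
spat B [532.5  34.1   3. ] yaw -10.21 err 0.032
spat ABz [5.334e+02 3.410e+01 2.000e-01] yaw -10.2 err 0.059
pad A [477.5  35.3   0. ] yaw -4.85 err 0.017
spacer0B [ 532.5 -322.2    0. ] yaw -12.04 err 0.015
spacer0C [ 532.1 -322.7    0. ] yaw -12.54 err 0.033
spacer0BCz [ 533.2 -323.8   -3.2] yaw -12.0 err 0.02
spacer1B [ 436.4 -366.4    0. ] yaw -5.51 err 0.026
spacer1C [ 436.6 -366.5    0. ] yaw -6.42 err 0.026
spacer1BCz [ 436.8 -368.    -2.7] yaw -5.99 err 0.023
start B [ 0.42401401 -0.11305046  0.02      ] [231.3 149.5]
start C [ 0.4166648  -0.11295131  0.02      ] [433.1 167.4]
start tri (array([ 0.42039059, -0.11291597,  0.01916443]), np.float64(3.064370649234061))
plate C [ 623.5 -325.2    0. ] yaw 28.83 err 0.048
plate C [ 623.7 -325.3    0. ] yaw 28.85 err 0.048
plate C [ 623.6 -325.2    0. ] yaw -61.18 err 0.048
platen B [ 641.4 -109.4    0. ] yaw 0.49 err 0.282
```

Emit:
play_rows --xyz '[[-0.15,0.25,0],[-0.3,0.5,0],[-0.5,0.75,0],[-0.72,0.95,0],[-0.72,0.95,0],[-0.72,0.95,0],[-0.72,0.95,0]]' --dr '[[0,0,0],[0,0,0],[0,0,0],[0,0,0],[0,0,0],[0,0,0],[0,0,0]]' --grip '[-1,-1,-1,-1,-1,-1,-1]'

```text
time_s: 7.65
tcp_pos: [0.5598, -0.1122, 0.2998]
eef_rot: [-0.0, 0.0, 1.0, -0.0]
contact_force: [-0.3, -0.1, -0.1]
gripper_width: 0.0853
grip_force: 0.0
```

```bash
python3 shot.py D platen,spatula,plate,spacer1,plate_notch,start_top,start; python3 - <<'E'
import cv2
i=cv2.imread("pics/D.png"); cv2.imwrite("pics/Dc.png",cv2.resize(i[100:330,60:440],None,fx=2,fy=2,interpolation=cv2.INTER_CUBIC))
E
```

```text
D platen [(0.76, [323, 269], 7181)]
D spatula []
D plate [(0.82, [168, 238], 2702)]
D spacer1 [(0.67, [158, 169], 2281), (0.59, [107, 90], 2820)]
D plate_notch [(0.8, [168, 241], 2602)]
D start_top [(0.67, [320, 80], 472)]
D start [(0.74, [320, 78], 467), (0.44, [323, 270], 7156)]
```

View pics/Dc.png

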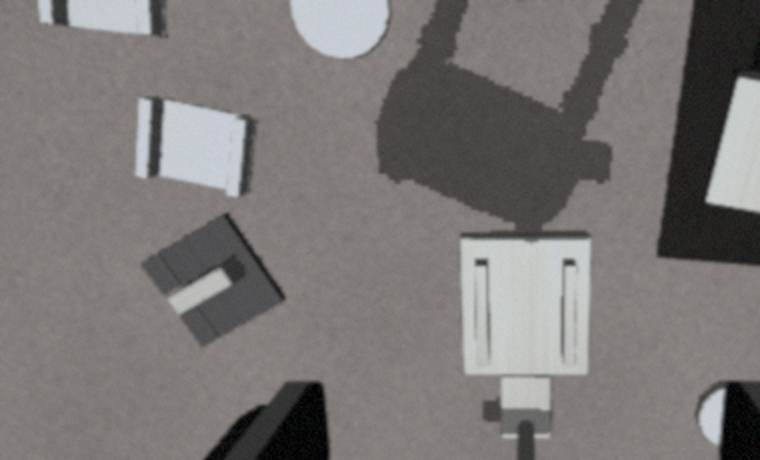

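Emit:
play_rows --xyz '[[0,0.3,0],[0,0.6,0],[0,0.9,0],[0,0.9,0]]' --dr '[[0,0,0],[0,0,0],[0,0,0],[0,0,0]]' --grip '[-1,-1,-1,-1]'

```text
time_s: 8.45
tcp_pos: [0.5598, 0.028, 0.3001]
eef_rot: [0.0, -0.003, 1.0, 0.001]
contact_force: [0.7, -0.7, 0.7]
gripper_width: 0.0853
grip_force: 0.0
```

Emit:
play_rows --xyz '[[0.05,0.3,0],[0.1,0.6,0],[0.13,0.95,0],[0.13,0.95,0]]' --dr '[[0,0,0],[0,0,0],[0,0,0],[0,0,0]]' --grip '[-1,-1,-1,-1]'

```text
time_s: 8.85
tcp_pos: [0.5397, 0.17, 0.3]
eef_rot: [-0.0, -0.003, 1.0, 0.001]
contact_force: [0.2, -1.9, 0.0]
gripper_width: 0.0855
grip_force: 0.0
```

Emit:
play_rows --xyz '[[0,0.2,0],[0,0.4,0],[0,0.6,0],[0,0.6,0],[0,0.6,0],[0,0.6,0]]' --dr '[[0,0,0],[0,0,0],[0,0,0],[0,0,0],[0,0,0],[0,0,0]]' --grip '[-1,-1,-1,-1,-1,-1]'

```text
time_s: 9.45
tcp_pos: [0.5411, 0.2544, 0.2998]
eef_rot: [-0.0, 0.001, 1.0, -0.0]
contact_force: [0.4, 0.6, -0.9]
gripper_width: 0.085
grip_force: 0.0
```

```bash
python3 shot.py E rack,slab1,spatula; python3 - <<'E'
from fit import *
import cv2
i=cv2.imread("pics/E.png"); cv2.imwrite("pics/Ec.png",cv2.resize(i[140:360,130:510],None,fx=2,fy=2,interpolation=cv2.INTER_CUBIC))
D,E=load("D"),load("E"); d,e=D["p"],E["p"]
rep("platen D",fit([(d,D["r"]["platen"][0][2])],PLATEN,(.65,-.12,0,0)))
for q in D["r"]["plate"]+D["r"]["plate_notch"]: rep("plate",fit([(d,q[2])],PLATE,(.623,-.325,0,.5)))
print("start",[plane(d,q[1],.02) for q in D["r"]["start_top"]])
for q in E["r"]["slab1"]: 
  X=plane(e,q[1],.035); rep("slab",fit([(e,q[2])],SLAB,(X[0],X[1],.031,.05)))
E
```

```text
E rack [(0.63, [515, 240], 3520), (0.55, [331, 280], 6240)]
E slab1 [(0.84, [332, 255], 3386), (0.59, [259, 261], 3446), (0.56, [409, 249], 3465)]
E spatula [(0.92, [142, 146], 4374), (0.46, [260, 261], 3296), (0.35, [154, 118], 11275)]
platen D [ 641.3 -110.7    0. ] yaw 0.4 err 0.348
plate [ 623.8 -325.2    0. ] yaw 29.23 err 0.007
plate [ 624. -325.    0.] yaw 27.85 err 0.023
start [array([ 0.42407757, -0.11423   ,  0.02      ])]
slab [614.8 271.8  31. ] yaw 1.97 err 0.013
slab [622.7 175.6  31. ] yaw 6.45 err 0.009
slab [605.5 367.9  31. ] yaw 3.27 err 0.016
```

View pics/Ec.png

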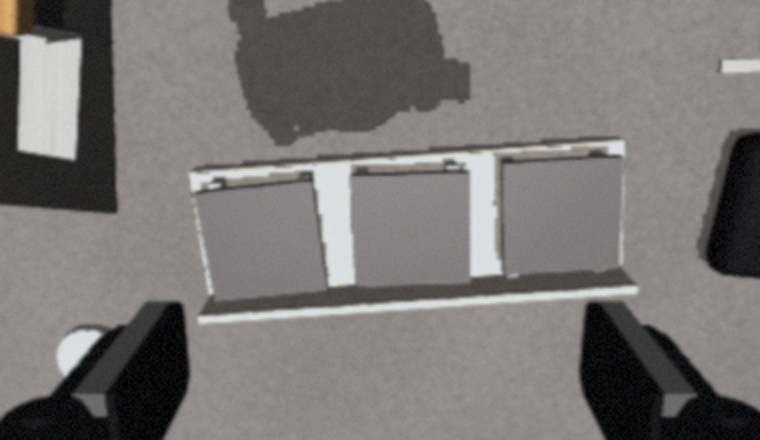

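```bash
python3 - <<'E'
from fit import *
D,E=load("D"),load("E"); d,e=D["p"],E["p"]
c=[plane(d,(x/2+60,y/2+100),.015)[:2] for x,y in[(460,237),(590,237),(588,374),(465,374)]]
print("platen",np.round(c,4),np.mean(c,0))
for x0,x1 in((475,487),(563,575)): print("rib",[plane(d,(x/2+60,y/2+100),.031)[:2].round(4) for x in(x0,x1) for y in(265,365)])
f=[plane(e,(130+x/2,140+y/2),z)[:2] for x,y,z in[(190,173,.015),(624,140,.015),(637,290,.044),(200,320,.044)]]
print("rack",np.round(f,4))
v=f[1]-f[0];print(np.linalg.norm(v),np.degrees(np.arctan2(v[1],v[0]))-90)
v=f[2]-f[3];print(np.linalg.norm(v),np.degrees(np.arctan2(v[1],v[0]))-90)
# intensity-refined platen: mask of bright pixels
g=cv2.cvtColor(d["frame"],cv2.COLOR_BGR2GRAY)
m=(g>165).astype(np.uint8); n,l=cv2.connectedComponents(m); k=l[260,323]; r=(l==k); r[288:]=False; print(r.sum())
r=cv2.morphologyEx(r.astype(np.uint8),cv2.MORPH_CLOSE,np.ones((9,9)))>0
BASE=[box(-.05,.05,-.044,.044,.0,.015)]
for P in (BASE,PLATEN): rep("platen",fit([(d,r)],P,(.65,-.115,0,0)))
q=D["r"]["platen"][0][2];ys,xs=np.where(q);print(xs.min(),xs.max(),ys.min(),ys.max()); ys,xs=np.where(r);print(xs.min(),xs.max(),ys.min(),ys.max())
g2=cv2.cvtColor(e["frame"],cv2.COLOR_BGR2GRAY)
E
```

```text
platen [[ 0.5907 -0.1534]
 [ 0.5906 -0.0677]
 [ 0.6891 -0.0663]
 [ 0.6891 -0.1524]] [ 0.63987998 -0.1099543 ]
rib [array([ 0.6054, -0.1427]), array([ 0.6751, -0.144 ]), array([ 0.6054, -0.1349]), array([ 0.6751, -0.136 ])]
rib [array([ 0.6053, -0.0861]), array([ 0.675, -0.085]), array([ 0.6053, -0.0784]), array([ 0.675 , -0.0769])]
rack [[0.583  0.1264]
 [0.5607 0.4122]
 [0.6542 0.42  ]
 [0.6758 0.1336]]
0.28663768783964555 4.459627956507205
0.28726015347749584 4.3133853172686685
3993
platen [ 643.1 -110.6    0. ] yaw -0.29 err 0.08
platen [ 643.1 -110.6    0. ] yaw -0.29 err 0.08
290 355 216 385
290 354 220 286
```

```bash
cat >> h.py <<'E'
def path(targets,start=None,hold=2,vmax=.03,grip=None):
    """targets (xyz,yaw_deg[,vmax]); smooth rows, chunked in calls of <=8 rows, printed"""
    p,R=start if start else tool(); p=np.array(p); ya=np.degrees(yaw_of(R)); pts=[]
    for t in targets:
        q=np.array(t[0]);y=t[1];vm=t[2] if len(t)>2 else vmax
        L=max(np.linalg.norm(q-p),abs(y-ya)*.15/30*2); 
        n=max(2,int(np.ceil(L/vm))+ (2 if L>2*vm else 1))
        w=np.ones(n);w[0]=w[-1]=.5
        if n>4: w[1]=w[-2]=.85
        f=np.cumsum(w)/w.sum()
        for k in f: pts.append((p+(q-p)*k,ya+(y-ya)*k))
        p,ya=q,y
    pts+= [(p,ya)]*hold
    p0,R0=(start if start else tool()); p0=np.array(p0);i=0
    while i<len(pts):
        ch=[]
        while i<len(pts) and len(ch)<8:
            s=R0.T@(pts[i][0]-p0)/.15; d=np.degrees(Ro.from_matrix(R0.T@mk(np.radians(pts[i][1]))).as_rotvec())/30
            if max(abs(s))>1 or max(abs(d))>1: break
            ch.append((np.round(s,3),np.round(d,3)));i+=1
        f=lambda L:"["+", ".join("["+", ".join(f"{v+0:.3g}" for v in r)+"]" for r in L)+"]"
        print(len(ch),"xyz",f([c[0] for c in ch]),"\n  dr",f([c[1] for c in ch]))
        p0,R0=pts[i-1][0],mk(np.radians(pts[i-1][1]))
    return p0,R0
def loc(c,yd,dx,dy=0):
    a=np.radians(yd); return np.array([c[0]+np.cos(a)*dx-np.sin(a)*dy,c[1]+np.sin(a)*dx+np.cos(a)*dy])
E
python3 - <<'E'
from h import *
g=loc((.5327,.0343),-10.2,-.09); print(g, sensors.get_obs()["tcp_pos"])
S=path([((*g,.15),-10.2,.05),((*g,.036),-10.2,.04)],start=(np.array([.5408,.254,.30]),mk(0)),hold=2)
E
```

```text
[0.4441224  0.05023763] [0.54098434 0.25489869 0.29996178]
5 xyz [[0.048, -0.101, 0.075], [0.13, -0.274, 0.201], [0.226, -0.476, 0.351], [0.322, -0.679, 0.5], [0.418, -0.882, 0.649]] 
  dr [[0, 0, 0.025], [0, 0, 0.069], [0, 0, 0.119], [0, 0, 0.17], [0, 0, 0.221]]
6 xyz [[0.072, -0.212, 0.149], [0.134, -0.393, 0.276], [0.17, -0.499, 0.351], [0.17, -0.499, 0.453], [0.17, -0.499, 0.628], [0.17, -0.499, 0.833]] 
  dr [[0, 0, 0.051], [0, 0, 0.094], [0, 0, 0.119], [0, 0, 0.119], [0, 0, 0.119], [0, 0, 0.119]]
4 xyz [[0, 0, 0.175], [0, 0, 0.277], [0, 0, 0.277], [0, 0, 0.277]] 
  dr [[0, 0, 0], [0, 0, 0], [0, 0, 0], [0, 0, 0]]
```

Emit:
play_rows --xyz '[[0.05,-0.1,0.075],[0.13,-0.274,0.2],[0.226,-0.476,0.35],[0.322,-0.679,0.5],[0.418,-0.882,0.65]]' --dr '[[0,0,0.025],[0,0,0.07],[0,0,0.12],[0,0,0.17],[0,0,0.22]]' --grip '[-1,-1,-1,-1,-1]'

```text
time_s: 10.15
tcp_pos: [0.4773, 0.1222, 0.2017]
eef_rot: [0.0, 0.058, 0.998, -0.0]
contact_force: [1.4, -0.2, -0.4]
gripper_width: 0.0852
grip_force: 0.0
```

Emit:
play_rows --xyz '[[0.072,-0.212,0.15],[0.134,-0.393,0.276],[0.17,-0.5,0.35],[0.17,-0.5,0.453],[0.17,-0.5,0.628],[0.17,-0.5,0.833]]' --dr '[[0,0,0.05],[0,0,0.09],[0,0,0.12],[0,0,0.12],[0,0,0.12],[0,0,0.12]]' --grip '[-1,-1,-1,-1,-1,-1]'

```text
time_s: 10.75
tcp_pos: [0.4452, 0.0512, 0.0777]
eef_rot: [0.002, 0.089, 0.996, -0.0]
contact_force: [0.2, 0.1, 0.6]
gripper_width: 0.085
grip_force: 0.0
```

Emit:
play_rows --xyz '[[0,0,0.175],[0,0,0.277],[0,0,0.277],[0,0,0.277]]' --dr '[[0,0,0],[0,0,0],[0,0,0],[0,0,0]]' --grip '[-1,-1,-1,-1]'

```text
time_s: 11.15
tcp_pos: [0.4443, 0.0517, 0.0363]
eef_rot: [0.0, 0.089, 0.996, -0.0]
contact_force: [0.2, 0.2, 0.1]
gripper_width: 0.0851
grip_force: 0.0
```

```bash
python3 - <<'E'
from h import *
p,R=tool();print(p,np.degrees(yaw_of(R)))
w=cams.read_camera("wrist");s=cams.read_camera("scene")
f=np.hstack([w["frame"][40:400,120:520],cv2.resize(s["frame"][170:310,230:390],(400,350))[:350]]) if 0 else np.hstack([w["frame"][40:390,120:520],cv2.resize(s["frame"][170:310,230:390],(400,350))])
cv2.imwrite("pics/g1.png",f)
E
```

```text
[0.44432081 0.05173878 0.03633692] -10.224950407622092
```

View pics/g1.png

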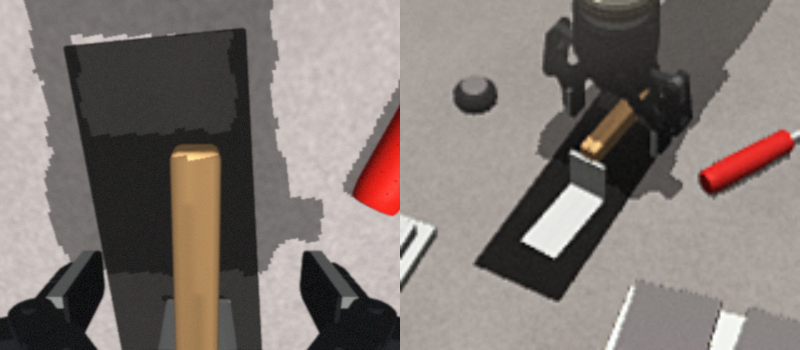

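Emit:
play_rows --xyz '[[0,0,0],[0,0,0],[0,0,0],[0,0,0],[0,0,0],[0,0,0],[0,0,0],[0,0,0]]' --dr '[[0,0,0],[0,0,0],[0,0,0],[0,0,0],[0,0,0],[0,0,0],[0,0,0],[0,0,0]]' --grip '[1,1,1,1,1,1,1,1]' --newtons 90

```text
time_s: 12.05
tcp_pos: [0.4442, 0.0521, 0.0361]
eef_rot: [0.0, 0.089, 0.996, 0.0]
contact_force: [-1.0, 0.6, 3.4]
gripper_width: 0.017
grip_force: 87.3
```

```bash
python3 - <<'E'
from h import *
o=sensors.get_obs();print(o["tcp_pos"],o["gripper_width"],o["grip_force"],o["contact_force"])
p,R=tool();ya=np.degrees(yaw_of(R));c=(.6229,.1768)
pre=loc(c,4.4,-.191);ins=loc(c,4.4,-.091);print(p,ya,pre,ins)
S=path([((*p[:2],.12),ya,.04),((*pre,.12),4.4,.05),((*pre,.0535),4.4,.04),((*ins,.0535),4.4,.025)],start=(p,R),hold=3)
E
```

```text
[0.44421975 0.05205948 0.03605336] 0.016996211016718124 87.25889682769775 [-0.98501805  0.61584536  3.35058114]
[0.44421975 0.05205948 0.03605336] -10.203014977655855 [0.43246292 0.16214667] [0.5321682  0.16981857]
8 xyz [[0, 0, -0.076], [0, 0, -0.204], [0, 0, -0.355], [0, 0, -0.484], [0, 0, -0.56], [0.028, 0.096, -0.56], [0.075, 0.259, -0.56], [0.131, 0.45, -0.56]] 
  dr [[0, 0, 0], [0, 0, 0], [0, 0, 0], [0, 0, 0], [0, 0, 0], [0, 0, -0.066], [0, 0, -0.178], [0, 0, -0.309]]
8 xyz [[0.021, 0.168, 0], [0.033, 0.267, 0], [0.033, 0.267, 0.111], [0.033, 0.267, 0.332], [0.033, 0.267, 0.443], [-0.038, 0.274, 0.443], [-0.158, 0.285, 0.443], [-0.299, 0.298, 0.443]] 
  dr [[0, 0, -0.112], [0, 0, -0.178], [0, 0, -0.178], [0, 0, -0.178], [0, 0, -0.178], [0, 0, -0.178], [0, 0, -0.178], [0, 0, -0.178]]
6 xyz [[-0.142, 0, 0], [-0.262, 0, 0], [-0.333, 0, 0], [-0.333, 0, 0], [-0.333, 0, 0], [-0.333, 0, 0]] 
  dr [[0, 0, 0], [0, 0, 0], [0, 0, 0], [0, 0, 0], [0, 0, 0], [0, 0, 0]]
```

Emit:
play_rows --xyz '[[0,0,-0.076],[0,0,-0.204],[0,0,-0.355],[0,0,-0.484],[0,0,-0.56],[0.028,0.096,-0.56],[0.075,0.259,-0.56],[0.131,0.45,-0.56]]' --dr '[[0,0,0],[0,0,0],[0,0,0],[0,0,0],[0,0,0],[0,0,-0.066],[0,0,-0.178],[0,0,-0.309]]' --grip '[1,1,1,1,1,1,1,1]'

```text
time_s: 12.85
tcp_pos: [0.4364, 0.1222, 0.1199]
eef_rot: [-0.0, 0.008, 1.0, -0.0]
contact_force: [-0.2, 0.2, -1.3]
gripper_width: 0.0169
grip_force: 87.6
```

Emit:
play_rows --xyz '[[0.021,0.168,0],[0.033,0.267,0],[0.033,0.267,0.111],[0.033,0.267,0.332],[0.033,0.267,0.443],[0.033,0.267,0.443],[0.033,0.267,0.443]]' --dr '[[0,0,-0.112],[0,0,-0.178],[0,0,-0.178],[0,0,-0.178],[0,0,-0.178],[0,0,-0.178],[0,0,-0.178]]' --grip '[1,1,1,1,1,1,1]'

```text
time_s: 13.55
tcp_pos: [0.4323, 0.162, 0.0536]
eef_rot: [-0.0, -0.038, 0.999, -0.0]
contact_force: [1.0, -0.8, 0.1]
gripper_width: 0.0166
grip_force: 87.5
```

```bash
python3 - <<'E'
from fit import *
p,R=tool();ya=np.degrees(yaw_of(R));print(p,ya,R[2])
c=loc(p,ya,.09); pose=(*c,p[2]-.0331,np.radians(ya)); ims=[]
for n,(u0,v0,u1,v1) in(("scene",(270,200,430,340)),("side",(230,170,390,310)),):
    q=cams.read_camera(n); f=cv2.resize(q["frame"],None,fx=4,fy=4,interpolation=cv2.INTER_CUBIC)
    for b in SPAT[:1]:
        x,y,z,a=pose;Rz=mk(a)@np.diag([-1,1,-1.]);uv=proj(q,b[[0,2,6,4]]@Rz.T+[x,y,z]);cv2.polylines(f,[((uv+.5)*4).astype(int).reshape(-1,1,2)],True,(0,0,255),1)
    ims.append(cv2.resize(f[v0*4:v1*4,u0*4:u1*4],(400,350)))
cv2.imwrite("pics/g2.png",np.hstack(ims))
E
```

```text
[0.43228681 0.16198174 0.0536095 ] 4.402785885672197 [ 5.52626414e-04 -5.99918425e-05 -9.99999846e-01]
```

View pics/g2.png

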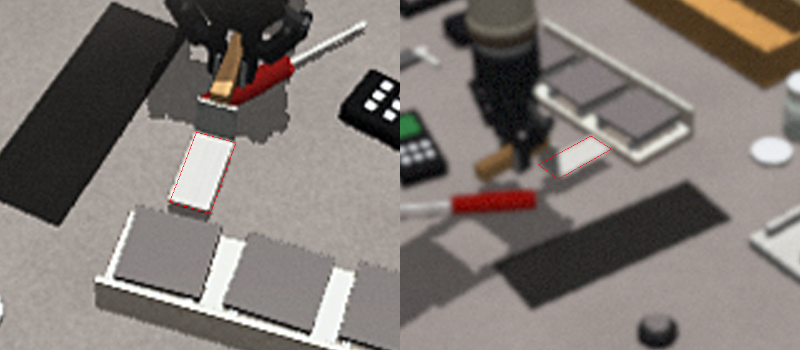

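Emit:
play_rows --xyz '[[-0.07,0,0],[-0.19,0,0],[-0.33,0,0],[-0.47,0,0],[-0.6,0,0],[-0.667,0,0],[-0.667,0,0],[-0.667,0,0]]' --dr '[[0,0,0],[0,0,0],[0,0,0],[0,0,0],[0,0,0],[0,0,0],[0,0,0],[0,0,0]]' --grip '[1,1,1,1,1,1,1,1]'

```text
time_s: 14.45
tcp_pos: [0.5317, 0.1697, 0.0534]
eef_rot: [-0.0, -0.038, 0.999, -0.0]
contact_force: [-0.0, -0.2, -1.8]
gripper_width: 0.0171
grip_force: 87.5
```

Emit:
play_rows --xyz '[[0,0,-0.04],[0,0,-0.1],[0,0,-0.18],[0,0,-0.29],[0,0,-0.38],[0,0,-0.443],[0,0,-0.443],[0,0,-0.443]]' --dr '[[0,0,0],[0,0,0],[0,0,0],[0,0,0],[0,0,0],[0,0,0],[0,0,0],[0,0,0]]' --grip '[1,1,1,1,1,1,1,1]'

```text
time_s: 15.25
tcp_pos: [0.5319, 0.1697, 0.1198]
eef_rot: [-0.0, -0.038, 0.999, 0.0]
contact_force: [-0.4, -0.4, -2.6]
gripper_width: 0.0168
grip_force: 87.4
```

```bash
python3 shot.py F slab1 && python3 - <<'E'
from fit import *
F=load("F")
p,R=tool();ya=np.degrees(yaw_of(R));print(p,ya,F["obs"]["contact_force"])
s=cams.read_camera("scene"); 
for d in cams.regions_of(s,"slab1"):
    X=plane(s,d["centre"],.095);print(d["conf"],d["centre"],X)
    if d["conf"]>.5: rep("scene lifted hyp",fit([(s,d["region"])],SLAB,(*X[:2],p[2]-.0301,.1)))
yb=-1.6;sl=(.6403,-.1105);o=loc(sl,yb,-.001,.0013);t=loc(o,yb,-.09);print(o,t)
path([((*t,.12),yb,.035),((*t,.066),yb,.025),((*t,.0545),yb,.005)],start=(p,R),hold=3)
E
```

```text
F slab1 [(0.84, [567, 346], 8523), (0.82, [457, 321], 3274), (0.45, [150, 141], 36440)]
[0.53140361 0.169665   0.11893332] 4.408997711229723 [-0.28970021 -0.45284683 -1.90752155]
0.92 [429.3, 325.5] [0.6437869  0.37264816 0.095     ]
scene lifted hyp [642.4 368.8  88.8] yaw 3.5 err 0.113
0.56 [338.0, 284.1] [0.62216263 0.17539745 0.095     ]
scene lifted hyp [625.2 174.6  88.8] yaw 6.26 err 0.041
0.56 [381.5, 312.7] [0.65240196 0.27887919 0.095     ]
scene lifted hyp [650.8 277.2  88.8] yaw 3.07 err 0.149
[ 0.63933669 -0.10917259] [ 0.54937178 -0.10665964]
5 xyz [[0.001, -0.106, 0], [0.003, -0.286, -0.001], [0.006, -0.499, -0.002], [0.009, -0.711, -0.003], [0.011, -0.923, -0.004]] 
  dr [[0, -0.003, 0.012], [0, -0.003, 0.031], [0, -0.003, 0.054], [0, -0.003, 0.077], [0, -0.003, 0.1]]
8 xyz [[-0.009, -0.212, -0.001], [-0.017, -0.424, -0.002], [-0.026, -0.636, -0.002], [-0.033, -0.816, -0.003], [-0.037, -0.922, -0.004], [-0.037, -0.922, 0.045], [-0.037, -0.922, 0.128], [-0.037, -0.922, 0.225]] 
  dr [[0, 0, 0.023], [0, 0, 0.046], [0, 0, 0.069], [0, 0, 0.089], [0, 0, 0.1], [0, 0, 0.1], [0, 0, 0.1], [0, 0, 0.1]]
8 xyz [[0, 0, 0.083], [0, 0, 0.131], [0, 0, 0.142], [0, 0, 0.159], [0, 0, 0.18], [0, 0, 0.198], [0, 0, 0.208], [0, 0, 0.208]] 
  dr [[0, 0, 0], [0, 0, 0], [0, 0, 0], [0, 0, 0], [0, 0, 0], [0, 0, 0], [0, 0, 0], [0, 0, 0]]
2 xyz [[0, 0, 0], [0, 0, 0]] 
  dr [[0, 0, 0], [0, 0, 0]]
```

Emit:
play_rows --xyz '[[0,-0.08,0],[0,-0.24,0],[0.005,-0.46,0],[0.01,-0.69,0],[0.01,-0.923,0]]' --dr '[[0,0,0.01],[0,0,0.03],[0,0,0.055],[0,0,0.077],[0,0,0.1]]' --grip '[1,1,1,1,1]'

```text
time_s: 15.95
tcp_pos: [0.5409, 0.0297, 0.1196]
eef_rot: [-0.0, -0.012, 1.0, -0.0]
contact_force: [0.6, 0.4, -3.1]
gripper_width: 0.0169
grip_force: 87.5
```

Emit:
play_rows --xyz '[[-0.009,-0.212,0],[-0.017,-0.424,0],[-0.026,-0.636,0],[-0.033,-0.816,0],[-0.037,-0.9,0],[-0.037,-0.922,0],[-0.037,-0.922,0.1],[-0.037,-0.922,0.225]]' --dr '[[0,0,0.023],[0,0,0.046],[0,0,0.07],[0,0,0.09],[0,0,0.1],[0,0,0.1],[0,0,0.1],[0,0,0.1]]' --grip '[1,1,1,1,1,1,1,1]'

```text
time_s: 16.75
tcp_pos: [0.5506, -0.1056, 0.0856]
eef_rot: [0.001, 0.013, 1.0, -0.0]
contact_force: [0.7, 0.2, -2.2]
gripper_width: 0.0167
grip_force: 87.7
```

Emit:
play_rows --xyz '[[0,0,0.083],[0,0,0.125],[0,0,0.14],[0,0,0.16],[0,0,0.18],[0,0,0.2],[0,0,0.208],[0,0,0.208]]' --dr '[[0,0,0],[0,0,0],[0,0,0],[0,0,0],[0,0,0],[0,0,0],[0,0,0],[0,0,0]]' --grip '[1,1,1,1,1,1,1,1]'

```text
time_s: 17.55
tcp_pos: [0.5503, -0.1066, 0.0549]
eef_rot: [0.0, 0.014, 1.0, -0.0]
contact_force: [0.9, 0.8, -0.1]
gripper_width: 0.0165
grip_force: 87.7
```

```bash
python3 - <<'E'
from fit import *
p,R=tool();ya=np.degrees(yaw_of(R));print(p,ya,sensors.get_obs()["contact_force"])
for n in("scene","side"):
  s=cams.read_camera(n)
  for d in cams.regions_of(s,"slab1"):
    X=plane(s,d["centre"],.035)
    if X[1]<0: print(n,d["conf"],X); rep("slab",fit([(s,d["region"])],SLAB,(.64,-.11,.031,.0)))
r=loc(p,ya,-.125)
path([((*r,p[2]),ya,.035),((*r,.15),ya,.04)],start=(p,R),hold=2)
E
```

```text
[ 0.55025757 -0.10660201  0.05494929] -1.593410267770519 [ 0.93978282  0.83018867 -0.14551725]
scene 0.81 [ 0.644903   -0.10879523  0.035     ]
slab [ 644.2 -110.2   31. ] yaw -0.25 err 0.09
side 0.92 [ 0.65286866 -0.11225272  0.035     ]
slab [ 645.3 -113.8   31. ] yaw 1.62 err 0.382
8 xyz [[0.089, 0, 0], [0.239, 0, 0], [0.417, 0, 0], [0.594, 0, 0], [0.745, 0, 0], [0.833, 0, 0], [0.833, 0, -0.086], [0.833, 0, -0.231]] 
  dr [[0, 0, 0], [0, 0, 0], [0, 0, 0], [0, 0, 0], [0, 0, 0], [0, 0, 0], [0, 0, 0], [0, 0, 0]]
5 xyz [[0, 0, -0.171], [0, 0, -0.317], [0, 0, -0.402], [0, 0, -0.402], [0, 0, -0.402]] 
  dr [[0, 0, 0], [0, 0, 0], [0, 0, 0], [0, 0, 0], [0, 0, 0]]
```

Emit:
play_rows --xyz '[[0.06,0,0],[0.2,0,0],[0.4,0,0],[0.6,0,0],[0.75,0,0],[0.833,0,0],[0.833,0,-0.086],[0.833,0,-0.231]]' --dr '[[0,0,0],[0,0,0],[0,0,0],[0,0,0],[0,0,0],[0,0,0],[0,0,0],[0,0,0]]' --grip '[1,1,1,1,1,1,1,1]'

```text
time_s: 18.55
tcp_pos: [0.4229, -0.1022, 0.0885]
eef_rot: [-0.002, 0.014, 1.0, 0.001]
contact_force: [0.3, 0.3, -1.2]
gripper_width: 0.0168
grip_force: 87.7
```

Emit:
play_rows --xyz '[[0,0,-0.171],[0,0,-0.317],[0,0,-0.402],[0,0,-0.402],[0,0,-0.402]]' --dr '[[0,0,0],[0,0,0],[0,0,0],[0,0,0],[0,0,0]]' --grip '[1,1,1,1,1]'

```text
time_s: 19.05
tcp_pos: [0.4247, -0.1028, 0.149]
eef_rot: [-0.0, 0.014, 1.0, 0.0]
contact_force: [0.6, -0.3, -2.1]
gripper_width: 0.017
grip_force: 87.7
```

```bash
python3 - <<'E'
from fit import *
p,R=tool();ya=np.degrees(yaw_of(R));print(p,ya)
yb=-8;t=loc((.5325,.032),yb,-.09);print(t)
S=path([((*t,.12),yb,.045),((*t,.05),yb,.035),((*t,.0362),yb,.014)],start=(p,R),hold=3)
path([((*t,.16),yb,.045),((.53,-.12,.27),0,.045)],start=S,hold=3)
E
```

```text
[ 0.42471789 -0.10280086  0.1490389 ] -1.5971785556268963
[0.44337587 0.04452558]
8 xyz [[-0.01, 0.105, 0.021], [-0.028, 0.283, 0.056], [-0.049, 0.493, 0.097], [-0.069, 0.702, 0.138], [-0.087, 0.88, 0.173], [-0.097, 0.985, 0.194], [-0.097, 0.985, 0.311], [-0.097, 0.985, 0.544]] 
  dr [[0.001, -0.002, 0.023], [0.001, -0.002, 0.061], [0.001, -0.002, 0.107], [0.001, -0.002, 0.152], [0.001, -0.002, 0.191], [0.001, -0.002, 0.213], [0.001, -0.002, 0.213], [0.001, -0.002, 0.213]]
6 xyz [[0, 0, 0.117], [0, 0, 0.163], [0, 0, 0.209], [0, 0, 0.209], [0, 0, 0.209], [0, 0, 0.209]] 
  dr [[0, 0, 0], [0, 0, 0], [0, 0, 0], [0, 0, 0], [0, 0, 0], [0, 0, 0]]
7 xyz [[0, 0, -0.112], [0, 0, -0.301], [0, 0, -0.524], [0, 0, -0.714], [0, 0, -0.825], [-0.064, -0.088, -0.89], [-0.172, -0.238, -0.999]] 
  dr [[0, 0, 0], [0, 0, 0], [0, 0, 0], [0, 0, 0], [0, 0, 0], [0, 0, -0.023], [0, 0, -0.063]]
8 xyz [[-0.121, -0.181, -0.129], [-0.242, -0.361, -0.257], [-0.364, -0.542, -0.386], [-0.467, -0.695, -0.495], [-0.527, -0.785, -0.56], [-0.527, -0.785, -0.56], [-0.527, -0.785, -0.56], [-0.527, -0.785, -0.56]] 
  dr [[0, 0, -0.047], [0, 0, -0.094], [0, 0, -0.14], [0, 0, -0.18], [0, 0, -0.204], [0, 0, -0.204], [0, 0, -0.204], [0, 0, -0.204]]
```

Emit:
play_rows --xyz '[[-0.01,0.105,0.02],[-0.028,0.283,0.056],[-0.049,0.493,0.097],[-0.07,0.7,0.138],[-0.087,0.88,0.173],[-0.097,0.985,0.194],[-0.097,0.985,0.311],[-0.097,0.985,0.544]]' --dr '[[0,0,0.023],[0,0,0.06],[0,0,0.107],[0,0,0.152],[0,0,0.19],[0,0,0.213],[0,0,0.213],[0,0,0.213]]' --grip '[1,1,1,1,1,1,1,1]'

```text
time_s: 19.85
tcp_pos: [0.4453, 0.0446, 0.0683]
eef_rot: [0.002, 0.069, 0.998, -0.0]
contact_force: [0.4, -0.7, -1.1]
gripper_width: 0.0168
grip_force: 87.7
```

Emit:
play_rows --xyz '[[0,0,0.117],[0,0,0.163],[0,0,0.209],[0,0,0.209],[0,0,0.209],[0,0,0.209]]' --dr '[[0,0,0],[0,0,0],[0,0,0],[0,0,0],[0,0,0],[0,0,0]]' --grip '[1,1,1,1,1,1]'

```text
time_s: 20.45
tcp_pos: [0.4445, 0.0441, 0.0374]
eef_rot: [0.001, 0.07, 0.998, -0.0]
contact_force: [-0.8, -1.0, -1.2]
gripper_width: 0.0167
grip_force: 87.7
```

Emit:
play_rows --xyz '[[0,0,0],[0,0,0],[0,0,0],[0,0,0],[0,0,0],[0,0,0]]' --dr '[[0,0,0],[0,0,0],[0,0,0],[0,0,0],[0,0,0],[0,0,0]]' --grip '[-0.5,-0.8,-1,-1,-1,-1]'

```text
time_s: 21.05
tcp_pos: [0.444, 0.0442, 0.0369]
eef_rot: [0.0, 0.07, 0.998, -0.0]
contact_force: [-0.4, -0.2, -0.2]
gripper_width: 0.0852
grip_force: 0.0
```

Emit:
play_rows --xyz '[[0,0,-0.112],[0,0,-0.3],[0,0,-0.524],[0,0,-0.714],[0,0,-0.825],[-0.064,-0.088,-0.89],[-0.172,-0.238,-1]]' --dr '[[0,0,0],[0,0,0],[0,0,0],[0,0,0],[0,0,0],[0,0,-0.023],[0,0,-0.063]]' --grip '[-1,-1,-1,-1,-1,-1,-1]'

```text
time_s: 21.75
tcp_pos: [0.4638, 0.006, 0.1868]
eef_rot: [-0.001, 0.052, 0.999, 0.0]
contact_force: [0.4, 0.2, -0.7]
gripper_width: 0.0858
grip_force: 0.0
```

Emit:
play_rows --xyz '[[-0.121,-0.181,-0.129],[-0.242,-0.361,-0.257],[-0.364,-0.542,-0.386],[-0.467,-0.695,-0.495],[-0.527,-0.785,-0.56],[-0.527,-0.785,-0.56],[-0.527,-0.785,-0.56],[-0.527,-0.785,-0.56]]' --dr '[[0,0,-0.047],[0,0,-0.094],[0,0,-0.14],[0,0,-0.18],[0,0,-0.204],[0,0,-0.204],[0,0,-0.204],[0,0,-0.204]]' --grip '[-1,-1,-1,-1,-1,-1,-1,-1]'

```text
time_s: 22.55
tcp_pos: [0.5299, -0.1191, 0.2698]
eef_rot: [-0.001, -0.001, 1.0, 0.001]
contact_force: [0.4, -0.1, -1.1]
gripper_width: 0.0853
grip_force: 0.0
```

```bash
python3 shot.py G slab1,spatula,spacer1,plate && python3 - <<'E'
from fit import *
G=load("G");g=G["p"]
p,R=tool();ya=np.degrees(yaw_of(R));print(p,ya)
for q in G["r"]["slab1"]:
  X=plane(g,q[1],.035)
  if q[0]>.4: rep("slab",fit([(g,q[2])],SLAB,(*X[:2],.031,.0)))
for q in G["r"]["spatula"][:1]: rep("spat",fit([(g,q[2])],SPAT,(.5325,.032,.003,-.15)))
for q in G["r"]["spacer1"][:2]:
  X=plane(g,q[1],.01); rep("spacer",fit([(g,q[2])],SPACER,(*X[:2],0,-.15)))
E
```

```text
G slab1 [(0.98, [326, 296], 3483), (0.73, [623, 276], 1934)]
G spatula [(0.65, [468, 159], 4755)]
G spacer1 [(0.91, [154, 197], 2446), (0.7, [105, 115], 3068)]
G plate [(0.57, [163, 266], 2856)]
[ 0.53038044 -0.11957896  0.27059086] 0.06505882596432629
slab [ 643.8 -110.4   31. ] yaw -0.99 err 0.033
slab [613.9 272.9  31. ] yaw 2.35 err 0.007
spat [533.8  30.4   3. ] yaw -8.79 err 0.062
spacer [ 532.6 -323.     0. ] yaw -12.14 err 0.034
spacer [ 436.5 -366.5    0. ] yaw -6.02 err 0.026
```

```bash
python3 - <<'E'
from fit import *
G=load("G");g=G["p"];f=cv2.resize(g["frame"],None,fx=5,fy=5,interpolation=cv2.INTER_CUBIC)
def dr(parts,pose,col):
    x,y,z,a=pose;Rz=mk(a)@np.diag([-1,1,-1.])
    for b in parts:
        uv=proj(g,b[[1,3,7,5]]@Rz.T+[x,y,z]);cv2.polylines(f,[((uv+.5)*5).astype(int).reshape(-1,1,2)],True,col,1)
dr(PLATEN,(.6403,-.1105,0,np.radians(.4)),(0,0,255)); dr(SLAB,(.6438,-.1104,.031,np.radians(-1)),(0,255,0))
cv2.imwrite("pics/Gc.png",f[230*5:345*5,255*5:400*5])
E
```

```text
(no output)
```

View pics/Gc.png

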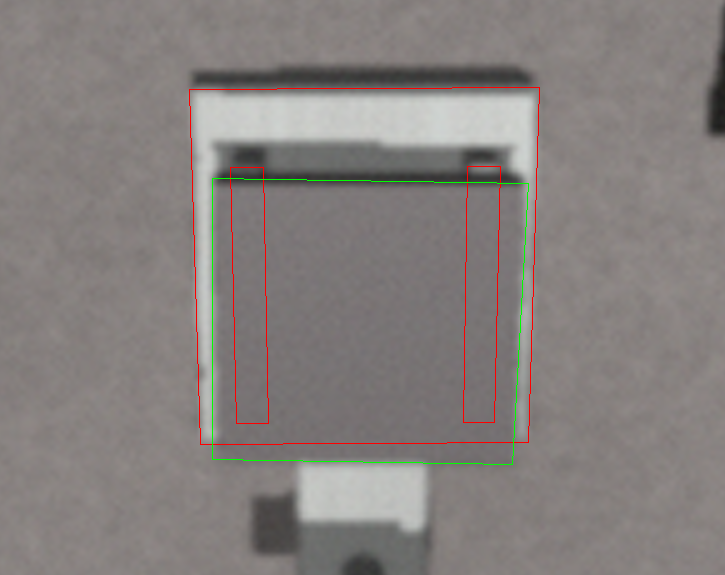

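```bash
python3 - <<'E'
from fit import *
p,R=tool()
S=path([((.5325,-.3225,.10),-12.1,.05),((.5325,-.3225,-.001),-12.1,.04)],start=(p,R),hold=2)
print("lift");S=path([((.5325,-.3225,.12),-12.1,.04),((.641,-.1105,.12),.4,.045),((.641,-.1105,.05),.4,.03),((.641,-.1105,.0392),.4,.006)],start=S,hold=3)
E
```

```text
5 xyz [[-0.001, -0.101, 0.085], [-0.003, -0.273, 0.229], [-0.005, -0.475, 0.399], [-0.007, -0.677, 0.568], [-0.009, -0.879, 0.738]] 
  dr [[0, -0.001, 0.03], [0, -0.001, 0.082], [0, -0.001, 0.142], [0, -0.001, 0.203], [0, -0.001, 0.263]]
7 xyz [[-0.03, -0.2, 0.17], [-0.055, -0.37, 0.314], [-0.07, -0.469, 0.399], [-0.07, -0.469, 0.49], [-0.07, -0.469, 0.645], [-0.07, -0.469, 0.827], [-0.07, -0.469, 0.981]] 
  dr [[0, 0, 0.061], [0, 0, 0.112], [0, 0, 0.142], [0, 0, 0.142], [0, 0, 0.142], [0, 0, 0.142], [0, 0, 0.142]]
3 xyz [[0, 0, 0.091], [0, 0, 0.091], [0, 0, 0.091]] 
  dr [[0, 0, 0], [0, 0, 0], [0, 0, 0]]
lift
8 xyz [[0, 0, -0.086], [0, 0, -0.232], [0, 0, -0.403], [0, 0, -0.575], [0, 0, -0.721], [0, 0, -0.807], [-0.031, 0.114, -0.807], [-0.083, 0.309, -0.807]] 
  dr [[0, 0, 0], [0, 0, 0], [0, 0, 0], [0, 0, 0], [0, 0, 0], [0, 0, 0], [0, 0, -0.031], [0, 0, -0.084]]
4 xyz [[-0.071, 0.226, 0], [-0.143, 0.452, 0], [-0.214, 0.678, 0], [-0.285, 0.904, 0]] 
  dr [[0, 0, -0.062], [0, 0, -0.124], [0, 0, -0.187], [0, 0, -0.249]]
8 xyz [[-0.085, 0.183, 0], [-0.135, 0.29, 0], [-0.135, 0.29, 0.063], [-0.135, 0.29, 0.17], [-0.135, 0.29, 0.296], [-0.135, 0.29, 0.404], [-0.135, 0.29, 0.467], [-0.135, 0.29, 0.485]] 
  dr [[0, 0, -0.053], [0, 0, -0.084], [0, 0, -0.084], [0, 0, -0.084], [0, 0, -0.084], [0, 0, -0.084], [0, 0, -0.084], [0, 0, -0.084]]
5 xyz [[0, 0, 0.036], [0, 0, 0.054], [0, 0, 0.054], [0, 0, 0.054], [0, 0, 0.054]] 
  dr [[0, 0, 0], [0, 0, 0], [0, 0, 0], [0, 0, 0], [0, 0, 0]]
```

Emit:
play_rows --xyz '[[0,-0.1,0.085],[0,-0.273,0.229],[-0.005,-0.475,0.399],[-0.007,-0.677,0.568],[-0.009,-0.879,0.738]]' --dr '[[0,0,0.03],[0,0,0.08],[0,0,0.142],[0,0,0.203],[0,0,0.263]]' --grip '[-1,-1,-1,-1,-1]'

```text
time_s: 23.3
tcp_pos: [0.5313, -0.2539, 0.1581]
eef_rot: [-0.0, 0.07, 0.998, -0.0]
contact_force: [2.0, -0.3, -0.5]
gripper_width: 0.0853
grip_force: 0.0
```

Emit:
play_rows --xyz '[[-0.03,-0.2,0.17],[-0.055,-0.37,0.314],[-0.07,-0.469,0.4],[-0.07,-0.469,0.49],[-0.07,-0.469,0.645],[-0.07,-0.469,0.82],[-0.07,-0.469,0.9],[-0.07,-0.469,0.9]]' --dr '[[0,0,0.06],[0,0,0.112],[0,0,0.142],[0,0,0.142],[0,0,0.142],[0,0,0.142],[0,0,0.142],[0,0,0.142]]' --grip '[-1,-1,-1,-1,-1,-1,-1,-1]'

```text
time_s: 24.1
tcp_pos: [0.5313, -0.3214, 0.0227]
eef_rot: [-0.002, 0.105, 0.994, 0.001]
contact_force: [-0.6, 0.7, 0.8]
gripper_width: 0.0856
grip_force: 0.0
```

Emit:
play_rows --xyz '[[0,0,0.09],[0,0,0.172],[0,0,0.172],[0,0,0.172]]' --dr '[[0,0,0],[0,0,0],[0,0,0],[0,0,0]]' --grip '[-1,-1,-1,-1]'

```text
time_s: 24.5
tcp_pos: [0.5328, -0.3231, -0.0007]
eef_rot: [-0.0, 0.106, 0.994, 0.0]
contact_force: [0.2, -0.6, 0.6]
gripper_width: 0.0857
grip_force: 0.0
```

Emit:
play_rows --xyz '[[0,0,0],[0,0,0],[0,0,0],[0,0,0],[0,0,0],[0,0,0]]' --dr '[[0,0,0],[0,0,0],[0,0,0],[0,0,0],[0,0,0],[0,0,0]]' --grip '[1,1,1,1,1,1]' --newtons 40

```text
time_s: 25.1
tcp_pos: [0.5336, -0.3238, 0.0005]
eef_rot: [0.001, 0.106, 0.994, -0.001]
contact_force: [-0.3, 0.5, 5.4]
gripper_width: 0.0649
grip_force: 45.8
```

Emit:
play_rows --xyz '[[0,0,-0.086],[0,0,-0.232],[0,0,-0.403],[0,0,-0.575],[0,0,-0.721],[0,0,-0.807],[0,0,-0.807]]' --dr '[[0,0,0],[0,0,0],[0,0,0],[0,0,0],[0,0,0],[0,0,0],[0,0,0]]' --grip '[1,1,1,1,1,1,1]'

```text
time_s: 25.8
tcp_pos: [0.5339, -0.324, 0.1228]
eef_rot: [0.002, 0.106, 0.994, -0.001]
contact_force: [0.2, -1.3, -0.6]
gripper_width: 0.0654
grip_force: 45.2
```

```bash
python3 - <<'E'
from fit import *
p,R=tool();ya=np.degrees(yaw_of(R));print(p,ya)
s=cams.read_camera("scene");q=cams.read_camera("side")
cv2.imwrite("pics/s1.png",np.hstack([cv2.resize(s["frame"][130:270,90:250],(400,350)),cv2.resize(q["frame"][240:380,350:510],(400,350))]))
S=path([((.641,-.1105,.12),.4,.045),((.641,-.1105,.05),.4,.03),((.641,-.1105,.0392),.4,.006)],start=(p,R),hold=3)
E
```

```text
[ 0.53385898 -0.32400077  0.1228444 ] -12.117410953001352
4 xyz [[-0.03, 0.115, 0.001], [-0.08, 0.311, 0.003], [-0.14, 0.541, 0.006], [-0.2, 0.771, 0.009]] 
  dr [[-0.004, 0.007, -0.031], [-0.004, 0.007, -0.084], [-0.004, 0.007, -0.146], [-0.004, 0.006, -0.209]]
8 xyz [[-0.084, 0.222, 0.003], [-0.169, 0.444, 0.006], [-0.24, 0.633, 0.008], [-0.283, 0.744, 0.009], [-0.283, 0.744, 0.073], [-0.283, 0.744, 0.18], [-0.283, 0.744, 0.306], [-0.283, 0.744, 0.413]] 
  dr [[0, 0, -0.062], [0, 0, -0.125], [0, 0, -0.177], [0, 0, -0.209], [0, 0, -0.209], [0, 0, -0.209], [0, 0, -0.209], [0, 0, -0.209]]
7 xyz [[0, 0, 0.063], [0, 0, 0.081], [0, 0, 0.117], [0, 0, 0.135], [0, 0, 0.135], [0, 0, 0.135], [0, 0, 0.135]] 
  dr [[0, 0, 0], [0, 0, 0], [0, 0, 0], [0, 0, 0], [0, 0, 0], [0, 0, 0], [0, 0, 0]]
```

View pics/s1.png

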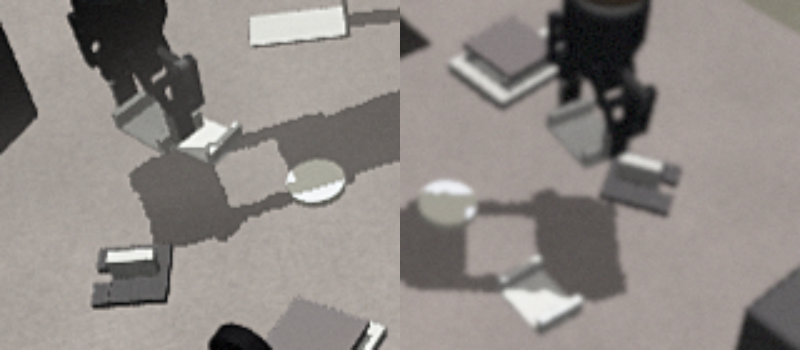

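```bash
cat >> fit.py <<'E'
def fit6(views,parts,pos,yaw,occ=0.5):
    """fit pitch(about body y), roll + pos; loss = squared diff"""
    def M(p,v):
        Rm=Ro.from_euler("ZYX",[v[2]/10,v[3]/10,v[4]/10]).as_matrix(); m=np.zeros((480,640),np.uint8)
        for b in parts:
            uv=proj(p,b@Rm.T+[v[0]/100,v[1]/100,v[5]/100]); cv2.fillConvexPoly(m,cv2.convexHull((uv*16).astype(np.int32).reshape(-1,1,2)),255,cv2.LINE_AA,4)
        return cv2.GaussianBlur(m/255.,(0,0),1)
    ks=[cv2.GaussianBlur(r.astype(np.float32),(0,0),1) for _,r in views]
    f=lambda v:sum((np.clip(k-M(p,v),0,1)**2+occ*np.clip(M(p,v)-k,0,1)**2).sum()/k.sum() for (p,_),k in zip(views,ks))+.02*((v[0]/100-pos[0])**2+(v[1]/100-pos[1])**2+(v[5]/100-pos[2])**2)/.003**2+.02*((v[2]/10-yaw)/.05)**2
    best=None
    for pit in(-4,-2,0,2,4):
        v0=np.array([pos[0]*100,pos[1]*100,yaw*10,pit,0,pos[2]*100]);r=minimize(f,v0,method="Nelder-Mead",options=dict(initial_simplex=np.vstack([v0,v0+np.eye(6)*.5]),maxiter=600,fatol=1e-5,xatol=.01))
        print("pitch0",round(np.degrees(pit/10)),"->",np.round(np.degrees(r.x[2:5]/10),1),np.round(r.x[[0,1,5]]*10,1),round(r.fun,3))
E
python3 - <<'E'
from fit import *
p,R=tool();ya=np.degrees(yaw_of(R))
V=[]
for n in("scene","side"):
    s=cams.read_camera(n);uv=proj(s,(*p[:2],p[2]+.008))[0];rs=cams.regions_of(s,"spacer1");print(n,uv,[(round(d["conf"],2),np.round(d["centre"]),d["region"].sum()) for d in rs])
    if rs:
        d=min(rs,key=lambda d:np.linalg.norm(np.array(d["centre"])-uv))
        if np.linalg.norm(np.array(d["centre"])-uv)<15: V.append((s,d["region"]))
if V: fit6(V,SPACER,(p[0],p[1],p[2]),np.radians(ya))
s=cams.read_camera("scene");w=cams.read_camera("wrist")
ims=[]
for q in (s,w):
    f=cv2.resize(q["frame"],None,fx=4,fy=4,interpolation=cv2.INTER_CUBIC);uv=proj(q,(*p[:2],p[2]+.008))[0]
    for b in SPACER:
        g=proj(q,b[[1,3,7,5]]@(mk(np.radians(ya))@np.diag([-1,1,-1.])).T+p);cv2.polylines(f,[((g+.5)*4).astype(int).reshape(-1,1,2)],True,(0,0,255),1)
    u,v=(uv*4).astype(int); v=min(v,1920-200);u0=max(0,u-200);ims.append(f[max(0,v-200):max(0,v-200)+400,u0:u0+400])
cv2.imwrite("pics/s2.png",np.hstack(ims));print([i.shape for i in ims])
E
```

```text
scene [153.46395787 178.18917763] [(0.98, array([151., 178.]), np.int64(388)), (0.67, array([173., 184.]), np.int64(275))]
side [424.99094968 292.01102265] [(0.92, array([407., 358.]), np.int64(604)), (0.66, array([422., 290.]), np.int64(433)), (0.37, array([303., 199.]), np.int64(349))]
pitch0 -23 -> [-12.3 -21.2  -0.2] [ 534.3 -322.4  117.7] 0.393
pitch0 -11 -> [-11.7  -9.8   2.4] [ 532.9 -322.7  118.3] 0.373
pitch0 0 -> [-11.6  -2.8   5.3] [ 532.2 -322.4  118.5] 0.369
pitch0 11 -> [-11.7  -1.9   8.8] [ 531.7 -322.1  118.6] 0.37
pitch0 23 -> [-12.1   4.5   6.4] [ 531.  -322.9  118.7] 0.376
[(400, 400, 3), (400, 400, 3)]
```

View pics/s2.png

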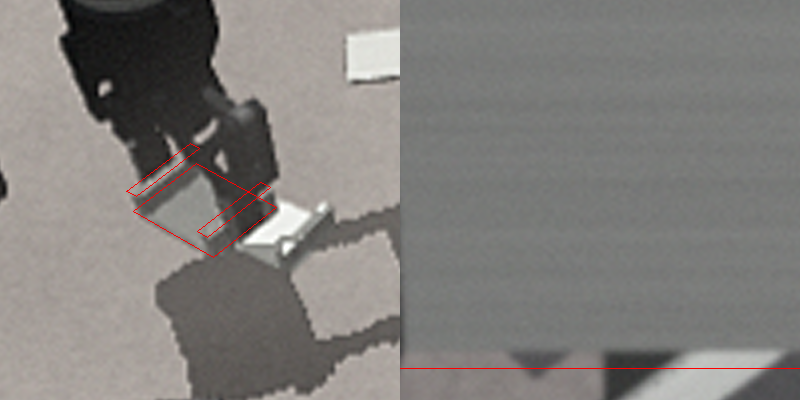

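```bash
python3 - <<'E'
from fit import *
p,R=tool();print(p)
S=path([((.6415,-.1105,.12),.4,.045),((.6415,-.1105,.05),.4,.03),((.6415,-.1105,.041),.4,.006)],start=(p,R),hold=3)
E
```

```text
[ 0.53239546 -0.32277765  0.11939585]
5 xyz [[-0.031, 0.115, 0], [-0.083, 0.31, -0.001], [-0.145, 0.539, -0.001], [-0.207, 0.768, -0.002], [-0.269, 0.997, -0.002]] 
  dr [[0.002, -0.003, -0.031], [0.002, -0.003, -0.084], [0.002, -0.003, -0.146], [0.002, -0.003, -0.209], [0.002, -0.003, -0.271]]
8 xyz [[-0.094, 0.218, -0.001], [-0.173, 0.404, -0.001], [-0.22, 0.513, -0.001], [-0.22, 0.513, 0.062], [-0.22, 0.513, 0.169], [-0.22, 0.513, 0.295], [-0.22, 0.513, 0.402], [-0.22, 0.513, 0.465]] 
  dr [[0, 0, -0.062], [0, 0, -0.115], [0, 0, -0.146], [0, 0, -0.146], [0, 0, -0.146], [0, 0, -0.146], [0, 0, -0.146], [0, 0, -0.146]]
6 xyz [[0, 0, 0.015], [0, 0, 0.045], [0, 0, 0.06], [0, 0, 0.06], [0, 0, 0.06], [0, 0, 0.06]] 
  dr [[0, 0, 0], [0, 0, 0], [0, 0, 0], [0, 0, 0], [0, 0, 0], [0, 0, 0]]
```

Emit:
play_rows --xyz '[[-0.031,0.115,0],[-0.083,0.31,0],[-0.145,0.539,0],[-0.207,0.768,0],[-0.269,0.997,0]]' --dr '[[0,0,-0.03],[0,0,-0.084],[0,0,-0.146],[0,0,-0.209],[0,0,-0.271]]' --grip '[1,1,1,1,1]'

```text
time_s: 26.7
tcp_pos: [0.6044, -0.1829, 0.1203]
eef_rot: [-0.0, 0.034, 0.999, 0.0]
contact_force: [0.9, -0.6, -0.1]
gripper_width: 0.0647
grip_force: 45.2
```

Emit:
play_rows --xyz '[[-0.094,0.218,0],[-0.173,0.404,0],[-0.22,0.513,0],[-0.22,0.513,0.06],[-0.22,0.513,0.169],[-0.22,0.513,0.295],[-0.22,0.513,0.402],[-0.22,0.513,0.465]]' --dr '[[0,0,-0.062],[0,0,-0.115],[0,0,-0.146],[0,0,-0.146],[0,0,-0.146],[0,0,-0.146],[0,0,-0.146],[0,0,-0.146]]' --grip '[1,1,1,1,1,1,1,1]'

```text
time_s: 27.5
tcp_pos: [0.6399, -0.1116, 0.0476]
eef_rot: [-0.002, -0.003, 1.0, 0.001]
contact_force: [0.1, 0.5, -0.2]
gripper_width: 0.0647
grip_force: 45.2
```

Emit:
play_rows --xyz '[[0,0,0.015],[0,0,0.045],[0,0,0.06],[0,0,0.06],[0,0,0.06]]' --dr '[[0,0,0],[0,0,0],[0,0,0],[0,0,0],[0,0,0]]' --grip '[1,1,1,1,1]'

```text
time_s: 28.0
tcp_pos: [0.6424, -0.1111, 0.0423]
eef_rot: [0.0, -0.003, 1.0, -0.0]
contact_force: [-0.3, 0.2, -0.4]
gripper_width: 0.0651
grip_force: 45.2
```

Emit:
play_rows --xyz '[[0,0,0.01],[0,0,0.01],[0,0,0.01]]' --dr '[[0,0,0],[0,0,0],[0,0,0]]' --grip '[1,1,1]'

```text
time_s: 28.3
tcp_pos: [0.642, -0.1109, 0.0403]
eef_rot: [0.0, -0.003, 1.0, -0.0]
contact_force: [-0.6, -0.6, -0.3]
gripper_width: 0.065
grip_force: 45.2
```

Emit:
play_rows --xyz '[[0,0,0.005],[0,0,0.007],[0,0,0.007],[0,0,0.007]]' --dr '[[0,0,0],[0,0,0],[0,0,0],[0,0,0]]' --grip '[1,1,1,1]'

```text
time_s: 28.7
tcp_pos: [0.6421, -0.111, 0.0395]
eef_rot: [0.0, -0.003, 1.0, -0.0]
contact_force: [-0.4, 0.4, 2.9]
gripper_width: 0.0646
grip_force: 45.5
```

Emit:
play_rows --xyz '[[0,0,0],[0,0,0],[0,0,0],[0,0,0]]' --dr '[[0,0,0],[0,0,0],[0,0,0],[0,0,0]]' --grip '[-1,-1,-1,-1]'

```text
time_s: 29.1
tcp_pos: [0.6419, -0.1109, 0.039]
eef_rot: [-0.0, -0.003, 1.0, 0.0]
contact_force: [0.8, -0.4, -0.5]
gripper_width: 0.0853
grip_force: 0.0
```

Emit:
play_rows --xyz '[[0,0,-0.1],[0,0,-0.3],[0,0,-0.6],[0,0,-0.9],[0,0,-1],[0,0,-1]]' --dr '[[0,0,0],[0,0,0],[0,0,0],[0,0,0],[0,0,0],[0,0,0]]' --grip '[-1,-1,-1,-1,-1,-1]'

```text
time_s: 29.7
tcp_pos: [0.6442, -0.1117, 0.1942]
eef_rot: [0.004, -0.003, 1.0, -0.001]
contact_force: [-0.4, -0.1, 0.2]
gripper_width: 0.0855
grip_force: 0.0
```

Emit:
play_rows --xyz '[[0.2,0.1,-0.1],[0.4,0.2,-0.25],[0.6,0.35,-0.4],[0.8,0.5,-0.5],[0.8,0.5,-0.5],[0.8,0.5,-0.5],[0.8,0.5,-0.5]]' --dr '[[0,0,0],[0,0,0],[0,0,0],[0,0,0],[0,0,0],[0,0,0],[0,0,0]]' --grip '[-1,-1,-1,-1,-1,-1,-1]'

```text
time_s: 30.4
tcp_pos: [0.5212, -0.037, 0.2624]
eef_rot: [-0.001, -0.003, 1.0, 0.0]
contact_force: [-0.6, 0.2, -0.0]
gripper_width: 0.0852
grip_force: 0.0
```

```bash
python3 shot.py H slab1,spatula,spacer1,platen && python3 - <<'E'
from fit import *
G=load("H");g=G["p"]
p,R=tool();ya=np.degrees(yaw_of(R));print(p,ya)
for q in G["r"]["slab1"]:
  X=plane(g,q[1],.035)
  if q[0]>.4 and X[1]>0: rep("slab",fit([(g,q[2])],SLAB,(*X[:2],.031,.0)))
q=G["r"]["spatula"][0]; P=fit([(g,q[2])],SPAT,(.5325,.032,.003,-.15));rep("spat",P)
for q in G["r"]["spacer1"]:
  X=plane(g,q[1],.04)
  if abs(X[1]+.11)<.03: rep("spacer",fit([(g,q[2])],SPACER,(.64,-.11,.039,0.)))
ysp=np.degrees(P[0][3]);t=loc(P[0],ysp,-.09);print(t,ysp)
path([((*t,.14),ysp,.045),((*t,.0365),ysp,.04)],start=(p,R),hold=2)
E
```

```text
H slab1 [(0.92, [576, 281], 4010), (0.77, [632, 283], 950), (0.57, [261, 283], 1285), (0.23, [385, 385], 864)]
H spatula [(0.59, [390, 173], 4486)]
H spacer1 [(0.85, [256, 301], 2368), (0.73, [33, 123], 3048), (0.35, [259, 272], 3105)]
H platen [(0.74, [98, 277], 2997), (0.67, [160, 134], 2377), (0.56, [262, 273], 2977)]
[ 0.52159012 -0.03712866  0.26330126] 0.3563931383135313
slab [614.3 271.7  31. ] yaw 1.49 err 0.027
slab [605.  369.7  31. ] yaw 3.1 err 0.011
spat [533.8  30.3   3. ] yaw -8.99 err 0.027
spacer [ 641.  -110.3   39. ] yaw -0.85 err 0.016
spacer [707.7 -85.8  39. ] yaw 5.08 err 1.036
[0.44493747 0.04432888] -8.993624120881744
7 xyz [[0.054, 0.058, 0.088], [0.145, 0.157, 0.236], [0.253, 0.273, 0.411], [0.361, 0.389, 0.587], [0.453, 0.488, 0.735], [0.506, 0.546, 0.823], [0.506, 0.546, 0.916]] 
  dr [[0.001, -0.003, 0.033], [0.001, -0.003, 0.09], [0.001, -0.003, 0.156], [0.001, -0.003, 0.222], [0.001, -0.003, 0.279], [0.001, -0.003, 0.312], [0.001, -0.003, 0.312]]
6 xyz [[0, 0, 0.159], [0, 0, 0.345], [0, 0, 0.504], [0, 0, 0.597], [0, 0, 0.597], [0, 0, 0.597]] 
  dr [[0, 0, 0], [0, 0, 0], [0, 0, 0], [0, 0, 0], [0, 0, 0], [0, 0, 0]]
```

Emit:
play_rows --xyz '[[0.054,0.058,0.088],[0.145,0.157,0.236],[0.253,0.273,0.411],[0.361,0.389,0.587],[0.453,0.488,0.735],[0.506,0.546,0.823],[0.506,0.546,0.916]]' --dr '[[0,0,0.033],[0,0,0.09],[0,0,0.156],[0,0,0.222],[0,0,0.27],[0,0,0.29],[0,0,0.29]]' --grip '[-1,-1,-1,-1,-1,-1,-1]'

```text
time_s: 31.35
tcp_pos: [0.4438, 0.0456, 0.1255]
eef_rot: [-0.001, 0.072, 0.997, 0.0]
contact_force: [0.2, 0.0, 0.1]
gripper_width: 0.0854
grip_force: 0.0
```

Emit:
play_rows --xyz '[[0,0,0.159],[0,0,0.345],[0,0,0.504],[0,0,0.597],[0,0,0.597],[0,0,0.597]]' --dr '[[0,0,0],[0,0,0],[0,0,0],[0,0,0],[0,0,0],[0,0,0]]' --grip '[-1,-1,-1,-1,-1,-1]'

```text
time_s: 31.95
tcp_pos: [0.4453, 0.0445, 0.0374]
eef_rot: [-0.0, 0.073, 0.997, 0.0]
contact_force: [-0.1, 0.1, -0.6]
gripper_width: 0.0848
grip_force: 0.0
```

Emit:
play_rows --xyz '[[0,0,0],[0,0,0],[0,0,0],[0,0,0],[0,0,0],[0,0,0],[0,0,0],[0,0,0]]' --dr '[[0,0,0],[0,0,0],[0,0,0],[0,0,0],[0,0,0],[0,0,0],[0,0,0],[0,0,0]]' --grip '[1,1,1,1,1,1,1,1]' --newtons 90

```text
time_s: 32.75
tcp_pos: [0.4452, 0.0446, 0.0375]
eef_rot: [0.0, 0.072, 0.997, -0.0]
contact_force: [-2.7, 0.5, 5.1]
gripper_width: 0.0165
grip_force: 87.8
```

```bash
python3 - <<'E'
from h import *
p,R=tool();ya=np.degrees(yaw_of(R));c=(.6147,.2723);y=4.0
s=cams.read_camera("scene");d=[(round(d["conf"],2),np.round(d["centre"]).tolist()) for d in cams.spot_in(s,"spatula")];print(d)
pre=loc(c,y,-.19);ins=loc(c,y,-.09);print(p,ya,pre,ins)
S=path([((*p[:2],.12),ya,.045),((*pre,.12),y,.05),((*pre,.0535),y,.04),((*ins,.0535),y,.025)],start=(p,R),hold=3)
E
```

```text
[(0.78, [301.0, 245.0]), (0.71, [229.0, 122.0]), (0.57, [471.0, 194.0])]
[0.44522914 0.04461116 0.03752603] -8.306715016291902 [0.42516283 0.25904627] [0.52491924 0.26602192]
7 xyz [[0, 0, -0.137], [0, 0, -0.412], [0, 0, -0.55], [0.03, 0.122, -0.55], [0.08, 0.33, -0.55], [0.14, 0.575, -0.55], [0.199, 0.82, -0.55]] 
  dr [[0, 0.001, 0], [0, 0.001, 0], [0, 0.001, 0], [0, 0.001, -0.036], [0, 0.001, -0.097], [0, 0.001, -0.169], [0, 0.001, -0.241]]
8 xyz [[0.028, 0.25, 0], [0.052, 0.463, 0], [0.066, 0.588, 0], [0.066, 0.588, 0.111], [0.066, 0.588, 0.332], [0.066, 0.588, 0.443], [0.008, 0.593, 0.443], [-0.091, 0.602, 0.443]] 
  dr [[0, 0, -0.072], [0, 0, -0.133], [0, 0, -0.169], [0, 0, -0.169], [0, 0, -0.169], [0, 0, -0.169], [0, 0, -0.169], [0, 0, -0.169]]
8 xyz [[-0.117, 0, 0], [-0.234, 0, 0], [-0.351, 0, 0], [-0.45, 0, 0], [-0.509, 0, 0], [-0.509, 0, 0], [-0.509, 0, 0], [-0.509, 0, 0]] 
  dr [[0, 0, 0], [0, 0, 0], [0, 0, 0], [0, 0, 0], [0, 0, 0], [0, 0, 0], [0, 0, 0], [0, 0, 0]]
```

Emit:
play_rows --xyz '[[0,0,-0.1],[0,0,-0.35],[0,0,-0.55],[0.03,0.122,-0.55],[0.08,0.33,-0.55],[0.14,0.575,-0.55],[0.2,0.82,-0.55]]' --dr '[[0,0,0],[0,0,0],[0,0,0],[0,0,-0.036],[0,0,-0.097],[0,0,-0.169],[0,0,-0.241]]' --grip '[1,1,1,1,1,1,1]'

```text
time_s: 33.55
tcp_pos: [0.4324, 0.1717, 0.1192]
eef_rot: [-0.0, 0.009, 1.0, -0.0]
contact_force: [0.8, 0.4, -0.8]
gripper_width: 0.0167
grip_force: 88.1
```

Emit:
play_rows --xyz '[[0.028,0.25,0],[0.052,0.463,0],[0.066,0.588,0],[0.066,0.588,0.111],[0.066,0.588,0.33],[0.066,0.588,0.437],[0.008,0.593,0.437],[-0.091,0.602,0.437]]' --dr '[[0,0,-0.072],[0,0,-0.133],[0,0,-0.169],[0,0,-0.169],[0,0,-0.169],[0,0,-0.169],[0,0,-0.169],[0,0,-0.169]]' --grip '[1,1,1,1,1,1,1,1]'

```text
time_s: 34.35
tcp_pos: [0.448, 0.2606, 0.0536]
eef_rot: [-0.001, -0.035, 0.999, -0.0]
contact_force: [0.9, 0.9, -0.6]
gripper_width: 0.0168
grip_force: 88.0
```

Emit:
play_rows --xyz '[[-0.117,0,0],[-0.234,0,0],[-0.351,0,0],[-0.45,0,0],[-0.509,0,0],[-0.509,0,0],[-0.509,0,0],[-0.509,0,0]]' --dr '[[0,0,0],[0,0,0],[0,0,0],[0,0,0],[0,0,0],[0,0,0],[0,0,0],[0,0,0]]' --grip '[1,1,1,1,1,1,1,1]'

```text
time_s: 35.15
tcp_pos: [0.5239, 0.266, 0.054]
eef_rot: [-0.0, -0.035, 0.999, -0.0]
contact_force: [-0.6, -0.5, -0.3]
gripper_width: 0.0167
grip_force: 88.0
```

Emit:
play_rows --xyz '[[0,0,-0.04],[0,0,-0.1],[0,0,-0.2],[0,0,-0.34],[0,0,-0.45],[0,0,-0.5],[0,0,-0.5],[0,0,-0.5]]' --dr '[[0,0,0],[0,0,0],[0,0,0],[0,0,0],[0,0,0],[0,0,0],[0,0,0],[0,0,0]]' --grip '[1,1,1,1,1,1,1,1]'

```text
time_s: 35.95
tcp_pos: [0.5243, 0.2659, 0.1289]
eef_rot: [-0.0, -0.035, 0.999, -0.0]
contact_force: [-1.1, 0.2, -2.2]
gripper_width: 0.0164
grip_force: 87.9
```

```bash
python3 - <<'E'
from fit import *
p,R=tool();ya=np.degrees(yaw_of(R));print(p,ya)
s=cams.read_camera("scene"); 
for d in cams.regions_of(s,"slab1"):
    if d["conf"]>.5: 
        X=plane(s,d["centre"],.095);print(d["conf"],X[:2]); rep("lifted?",fit([(s,d["region"])],SLAB,(*X[:2],p[2]-.0315,.05)))
yb=2.3;sl=(.6415,-.1105);o=loc(sl,yb,-.0032,.0003);t=loc(o,yb,-.0888);print(o,t)
path([((*t,.135),yb,.035),((*t,.095),yb,.02),((*t,.082),yb,.005)],start=(p,R),hold=2)
E
```

```text
[0.52428799 0.26588511 0.12887248] 3.985391949049928
0.9 [0.60846113 0.2744569 ]
lifted? [615.6 271.7  97.4] yaw 2.54 err 0.014
0.89 [0.64423953 0.37158711]
lifted? [647.1 367.7  97.4] yaw 3.98 err 0.124
0.74 [ 0.69775451 -0.06180702]
lifted? [685.1 -73.3  97.4] yaw 11.64 err 2.827
[ 0.63829054 -0.11032866] [ 0.54956208 -0.11389237]
5 xyz [[0, -0.108, -0.002], [0.001, -0.293, -0.005], [0.002, -0.51, -0.008], [0.002, -0.727, -0.012], [0.003, -0.943, -0.015]] 
  dr [[0, -0.001, 0.002], [0, -0.001, 0.006], [0, -0.001, 0.011], [0, -0.001, 0.016], [0, -0.001, 0.021]]
4 xyz [[-0.002, -0.217, -0.003], [-0.003, -0.434, -0.007], [-0.005, -0.651, -0.01], [-0.007, -0.867, -0.014]] 
  dr [[0, 0, 0.005], [0, 0, 0.01], [0, 0, 0.014], [0, 0, 0.019]]
8 xyz [[-0.004, -0.217, -0.003], [-0.008, -0.434, -0.007], [-0.011, -0.618, -0.01], [-0.013, -0.726, -0.012], [-0.013, -0.726, 0.024], [-0.013, -0.726, 0.086], [-0.013, -0.726, 0.158], [-0.013, -0.726, 0.219]] 
  dr [[0, 0, 0.005], [0, 0, 0.01], [0, 0, 0.014], [0, 0, 0.016], [0, 0, 0.016], [0, 0, 0.016], [0, 0, 0.016], [0, 0, 0.016]]
8 xyz [[0, 0, 0.036], [0, 0, 0.048], [0, 0, 0.068], [0, 0, 0.091], [0, 0, 0.111], [0, 0, 0.123], [0, 0, 0.123], [0, 0, 0.123]] 
  dr [[0, 0, 0], [0, 0, 0], [0, 0, 0], [0, 0, 0], [0, 0, 0], [0, 0, 0], [0, 0, 0], [0, 0, 0]]
```

Emit:
play_rows --xyz '[[0,-0.09,0],[0,-0.26,0],[0,-0.48,0],[0.002,-0.71,0],[0.003,-0.943,0]]' --dr '[[0,0,0],[0,0,0.006],[0,0,0.011],[0,0,0.016],[0,0,0.021]]' --grip '[1,1,1,1,1]'

```text
time_s: 36.55
tcp_pos: [0.5334, 0.1228, 0.1285]
eef_rot: [-0.001, -0.029, 1.0, -0.0]
contact_force: [-0.3, -0.8, -2.4]
gripper_width: 0.0166
grip_force: 88.0
```

Emit:
play_rows --xyz '[[0,-0.217,0],[-0.003,-0.434,-0.01],[-0.005,-0.651,-0.015],[-0.007,-0.867,-0.02]]' --dr '[[0,0,0.005],[0,0,0.01],[0,0,0.014],[0,0,0.019]]' --grip '[1,1,1,1]'

```text
time_s: 36.95
tcp_pos: [0.5419, -0.0071, 0.1316]
eef_rot: [-0.001, -0.024, 1.0, -0.0]
contact_force: [0.2, 1.1, -1.0]
gripper_width: 0.0165
grip_force: 87.9
```

Emit:
play_rows --xyz '[[-0.004,-0.217,0],[-0.008,-0.434,0],[-0.011,-0.618,0],[-0.013,-0.71,-0.01],[-0.013,-0.726,0.024],[-0.013,-0.726,0.086],[-0.013,-0.726,0.158],[-0.013,-0.726,0.219]]' --dr '[[0,0,0.005],[0,0,0.01],[0,0,0.014],[0,0,0.016],[0,0,0.016],[0,0,0.016],[0,0,0.016],[0,0,0.016]]' --grip '[1,1,1,1,1,1,1,1]'

```text
time_s: 37.75
tcp_pos: [0.5491, -0.1121, 0.0975]
eef_rot: [-0.001, -0.021, 1.0, 0.001]
contact_force: [-0.5, 0.2, -0.9]
gripper_width: 0.0167
grip_force: 88.0
```

Emit:
play_rows --xyz '[[0,0,0.036],[0,0,0.05],[0,0,0.07],[0,0,0.09],[0,0,0.11],[0,0,0.128],[0,0,0.128],[0,0,0.128]]' --dr '[[0,0,0],[0,0,0],[0,0,0],[0,0,0],[0,0,0],[0,0,0],[0,0,0],[0,0,0]]' --grip '[1,1,1,1,1,1,1,1]'

```text
time_s: 38.55
tcp_pos: [0.55, -0.1136, 0.0802]
eef_rot: [0.0, -0.02, 1.0, -0.0]
contact_force: [0.9, -0.7, -1.5]
gripper_width: 0.0167
grip_force: 88.1
```

```bash
python3 - <<'E'
from fit import *
p,R=tool();ya=np.degrees(yaw_of(R));print(p,ya,sensors.get_obs()["contact_force"])
for n in("scene",):
  s=cams.read_camera(n)
  for d in cams.regions_of(s,"slab1"):
    X=plane(s,d["centre"],.0615)
    if X[1]<0: print(n,d["conf"],X); rep("slab",fit([(s,d["region"])],SLAB,(.64,-.11,.0575,.0)))
r=loc(p,ya,-.125)
S=path([((*r,p[2]),ya,.035),((*r,.13),ya,.04)],start=(p,R),hold=0)
yb=-7;t=loc((.5325,.0315),yb,-.0888);print("return",t)
S=path([((*t,.12),yb,.045),((*t,.05),yb,.035),((*t,.0372),yb,.014)],start=S,hold=2)
E
```

```text
[ 0.5499774  -0.11362476  0.0801523 ] 2.3062407688586526 [ 0.88272386 -0.65594647 -1.50694891]
scene 0.88 [ 0.64070496 -0.10608437  0.0615    ]
slab [ 641.6 -109.2   57.5] yaw -0.2 err 0.035
scene 0.6 [ 0.65940903 -0.28260062  0.0615    ]
slab [-866.7  153.3   57.5] yaw 481.28 err 0.916
scene 0.59 [ 0.68324433 -0.07767284  0.0615    ]
slab [662.8 -89.8  57.5] yaw -2.24 err 3.659
8 xyz [[0.089, 0, 0], [0.239, 0, 0], [0.417, 0, 0], [0.594, 0, 0], [0.745, 0, 0], [0.833, 0, 0], [0.833, 0, -0.083], [0.833, 0, -0.249]] 
  dr [[0, 0, 0], [0, 0, 0], [0, 0, 0], [0, 0, 0], [0, 0, 0], [0, 0, 0], [0, 0, 0], [0, 0, 0]]
1 xyz [[0, 0, -0.083]] 
  dr [[0, 0, 0]]
return [0.4443619 0.042322 ]
5 xyz [[-0.018, 0.114, 0.007], [-0.049, 0.307, 0.019], [-0.086, 0.534, 0.033], [-0.122, 0.761, 0.048], [-0.153, 0.954, 0.06]] 
  dr [[0, 0, 0.033], [0, 0, 0.089], [0, 0, 0.155], [0, 0, 0.221], [0, 0, 0.277]]
8 xyz [[-0.002, 0.115, 0.007], [-0.002, 0.115, 0.124], [-0.002, 0.115, 0.357], [-0.002, 0.115, 0.474], [-0.002, 0.115, 0.516], [-0.002, 0.115, 0.559], [-0.002, 0.115, 0.559], [-0.002, 0.115, 0.559]] 
  dr [[0, 0, 0.033], [0, 0, 0.033], [0, 0, 0.033], [0, 0, 0.033], [0, 0, 0.033], [0, 0, 0.033], [0, 0, 0.033], [0, 0, 0.033]]
```

Emit:
play_rows --xyz '[[0.06,0,0],[0.2,0,0],[0.4,0,0],[0.594,0,0],[0.745,0,0],[0.833,0,0],[0.833,0,-0.1],[0.833,0,-0.25]]' --dr '[[0,0,0],[0,0,0],[0,0,0],[0,0,0],[0,0,0],[0,0,0],[0,0,0],[0,0,0]]' --grip '[1,1,1,1,1,1,1,1]'

```text
time_s: 39.45
tcp_pos: [0.4229, -0.1178, 0.1167]
eef_rot: [-0.002, -0.02, 1.0, 0.001]
contact_force: [0.9, -0.3, -0.4]
gripper_width: 0.0169
grip_force: 88.1
```

Emit:
play_rows --xyz '[[0,0,-0.083],[-0.018,0.114,-0.08],[-0.049,0.307,-0.07],[-0.086,0.534,-0.05],[-0.122,0.761,-0.035],[-0.153,0.954,-0.023]]' --dr '[[0,0,0],[0,0,0.033],[0,0,0.09],[0,0,0.155],[0,0,0.221],[0,0,0.277]]' --grip '[1,1,1,1,1,1]'

```text
time_s: 40.05
tcp_pos: [0.4419, 0.0268, 0.1209]
eef_rot: [0.0, 0.053, 0.999, 0.0]
contact_force: [0.6, 0.1, -0.8]
gripper_width: 0.0162
grip_force: 88.1
```

Emit:
play_rows --xyz '[[0,0.115,0],[-0.002,0.115,0.12],[-0.002,0.115,0.35],[-0.002,0.115,0.474],[-0.002,0.115,0.516],[-0.002,0.115,0.559],[-0.002,0.115,0.559],[-0.002,0.115,0.559]]' --dr '[[0,0,0.033],[0,0,0.033],[0,0,0.033],[0,0,0.033],[0,0,0.033],[0,0,0.033],[0,0,0.033],[0,0,0.033]]' --grip '[1,1,1,1,1,1,1,1]'

```text
time_s: 40.85
tcp_pos: [0.4455, 0.0421, 0.0382]
eef_rot: [0.001, 0.061, 0.998, -0.0]
contact_force: [-0.6, 0.7, -2.1]
gripper_width: 0.0164
grip_force: 88.1
```

Emit:
play_rows --xyz '[[0,0,0],[0,0,0],[0,0,0],[0,0,0],[0,0,0],[0,0,0]]' --dr '[[0,0,0],[0,0,0],[0,0,0],[0,0,0],[0,0,0],[0,0,0]]' --grip '[-0.5,-0.8,-1,-1,-1,-1]'

```text
time_s: 41.45
tcp_pos: [0.4444, 0.0424, 0.0372]
eef_rot: [0.0, 0.061, 0.998, 0.0]
contact_force: [-0.8, -0.1, 0.5]
gripper_width: 0.0852
grip_force: 0.0
```

```bash
python3 - <<'E'
from h import *
p,R=tool();ya=np.degrees(yaw_of(R));print(p,ya)
S=path([((*p[:2],.16),ya,.045),((.53,-.12,.27),0,.045)],start=(p,R),hold=3)
S=path([((.4365,-.3665,.12),-5.4,.05),((.4365,-.3665,-.001),-5.4,.04)],start=S,hold=2)
E
```

```text
[0.44437737 0.04241985 0.03721702] -6.992956050580319
7 xyz [[0, 0, -0.111], [0, 0, -0.299], [0, 0, -0.52], [0, 0, -0.708], [0, 0, -0.819], [-0.061, -0.088, -0.883], [-0.165, -0.238, -0.992]] 
  dr [[0, 0, 0], [0, 0, 0], [0, 0, 0], [0, 0, 0], [0, 0, 0], [0, 0, -0.02], [0, 0, -0.055]]
8 xyz [[-0.117, -0.18, -0.129], [-0.235, -0.36, -0.257], [-0.352, -0.539, -0.386], [-0.452, -0.692, -0.495], [-0.511, -0.782, -0.56], [-0.511, -0.782, -0.56], [-0.511, -0.782, -0.56], [-0.511, -0.782, -0.56]] 
  dr [[0, 0, -0.041], [0, 0, -0.082], [0, 0, -0.123], [0, 0, -0.157], [0, 0, -0.178], [0, 0, -0.178], [0, 0, -0.178], [0, 0, -0.178]]
5 xyz [[0.04, -0.107, 0.065], [0.109, -0.288, 0.175], [0.19, -0.502, 0.305], [0.271, -0.715, 0.435], [0.352, -0.928, 0.565]] 
  dr [[0, 0, 0.012], [0, 0, 0.032], [0, 0, 0.055], [0, 0, 0.078], [0, 0, 0.102]]
7 xyz [[0.069, -0.217, 0.13], [0.139, -0.435, 0.26], [0.198, -0.62, 0.37], [0.233, -0.728, 0.435], [0.233, -0.728, 0.521], [0.233, -0.728, 0.667], [0.233, -0.728, 0.838]] 
  dr [[0, 0, 0.023], [0, 0, 0.047], [0, 0, 0.067], [0, 0, 0.078], [0, 0, 0.078], [0, 0, 0.078], [0, 0, 0.078]]
5 xyz [[0, 0, 0.172], [0, 0, 0.318], [0, 0, 0.403], [0, 0, 0.403], [0, 0, 0.403]] 
  dr [[0, 0, 0], [0, 0, 0], [0, 0, 0], [0, 0, 0], [0, 0, 0]]
```

Emit:
play_rows --xyz '[[0,0,-0.11],[0,0,-0.3],[0,0,-0.52],[0,0,-0.708],[0,0,-0.819],[-0.061,-0.088,-0.883],[-0.165,-0.238,-0.992]]' --dr '[[0,0,0],[0,0,0],[0,0,0],[0,0,0],[0,0,0],[0,0,-0.02],[0,0,-0.055]]' --grip '[-1,-1,-1,-1,-1,-1,-1]'

```text
time_s: 42.15
tcp_pos: [0.4638, 0.0046, 0.1859]
eef_rot: [-0.001, 0.045, 0.999, 0.0]
contact_force: [0.3, 0.0, 0.4]
gripper_width: 0.0853
grip_force: 0.0
```

Emit:
play_rows --xyz '[[-0.117,-0.18,-0.129],[-0.235,-0.36,-0.257],[-0.352,-0.539,-0.386],[-0.452,-0.692,-0.495],[-0.511,-0.782,-0.56],[-0.511,-0.782,-0.56],[-0.511,-0.782,-0.56],[-0.511,-0.782,-0.56]]' --dr '[[0,0,-0.041],[0,0,-0.082],[0,0,-0.123],[0,0,-0.157],[0,0,-0.178],[0,0,-0.178],[0,0,-0.178],[0,0,-0.178]]' --grip '[-1,-1,-1,-1,-1,-1,-1,-1]'

```text
time_s: 42.95
tcp_pos: [0.5292, -0.1188, 0.2689]
eef_rot: [-0.001, -0.0, 1.0, 0.001]
contact_force: [-0.3, 0.5, 0.3]
gripper_width: 0.0852
grip_force: 0.0
```

```bash
python3 shot.py I slab1,spatula,spacer1,plate && python3 - <<'E'
from fit import *
G=load("I");g=G["p"]
for q in G["r"]["slab1"]:
  X=plane(g,q[1],.06)
  if q[0]>.4: 
    z=.0575 if X[1]<0 else .031; rep("slab",fit([(g,q[2])],SLAB,(*plane(g,q[1],z+.008)[:2],z,.0)))
for q in G["r"]["spatula"][:1]: rep("spat",fit([(g,q[2])],SPAT,(.5325,.032,.003,-.15)))
for q in G["r"]["spacer1"]:
  X=plane(g,q[1],.01)
  if q[0]>.4 and X[1]<-.25: rep("spacer",fit([(g,q[2])],SPACER,(*X[:2],0.,-.1)))
for q in G["r"]["plate"][:1]: rep("plate",fit([(g,q[2])],PLATE,(.624,-.325,0,-1.05)))
E
```

```text
I slab1 [(0.87, [325, 269], 417), (0.69, [326, 301], 4061)]
I spatula [(0.61, [467, 161], 4718), (0.53, [324, 262], 2641)]
I spacer1 [(0.92, [105, 115], 3094), (0.41, [325, 104], 536)]
I plate [(0.61, [166, 271], 2827), (0.19, [105, 117], 3138)]
slab [ 632.7 -110.6   57.5] yaw 2.1 err 8.937
slab [ 641.8 -109.4   57.5] yaw 0.47 err 0.017
spat [534.   30.7   3. ] yaw -7.4 err 0.063
spacer [ 436.6 -366.3    0. ] yaw -6.37 err 0.022
plate [ 623.9 -325.     0. ] yaw -60.99 err 0.023
```

Emit:
play_rows --xyz '[[0.04,-0.107,0.065],[0.109,-0.288,0.175],[0.19,-0.502,0.305],[0.271,-0.715,0.435],[0.352,-0.928,0.565]]' --dr '[[0,0,0.012],[0,0,0.032],[0,0,0.055],[0,0,0.078],[0,0,0.102]]' --grip '[-1,-1,-1,-1,-1]'

```text
time_s: 43.7
tcp_pos: [0.4766, -0.26, 0.1846]
eef_rot: [0.0, 0.027, 1.0, -0.0]
contact_force: [0.2, -0.2, -0.5]
gripper_width: 0.0853
grip_force: 0.0
```

Emit:
play_rows --xyz '[[0.069,-0.217,0.13],[0.139,-0.435,0.26],[0.198,-0.62,0.37],[0.233,-0.728,0.435],[0.233,-0.728,0.435],[0.233,-0.728,0.435],[0.233,-0.728,0.435]]' --dr '[[0,0,0.023],[0,0,0.047],[0,0,0.067],[0,0,0.078],[0,0,0.078],[0,0,0.078],[0,0,0.078]]' --grip '[-1,-1,-1,-1,-1,-1,-1]'

```text
time_s: 44.4
tcp_pos: [0.4374, -0.3656, 0.121]
eef_rot: [0.001, 0.046, 0.999, -0.0]
contact_force: [0.3, 0.5, -0.3]
gripper_width: 0.0851
grip_force: 0.0
```

```bash
python3 - <<'E'
from h import *
p,R=tool();ya=np.degrees(yaw_of(R));print(p,ya)
S=path([((.4368,-.3663,-.001),-5.4,.04)],start=(p,R),hold=2)
print("lift");S=path([((.4368,-.3663,.14),-5.4,.045),((.6422,-.1105,.14),.4,.045),((.6422,-.1105,.075),.4,.03),((.6422,-.1105,.0675),.4,.005)],start=S,hold=3)
E
```

```text
[ 0.43741926 -0.36564856  0.12096885] -5.320642409100291
8 xyz [[0, 0, 0.087], [0.001, -0.001, 0.234], [0.002, -0.002, 0.407], [0.003, -0.003, 0.58], [0.004, -0.004, 0.727], [0.005, -0.004, 0.813], [0.005, -0.004, 0.813], [0.005, -0.004, 0.813]] 
  dr [[-0.001, 0.002, 0], [-0.001, 0.002, 0.001], [-0.001, 0.002, 0.001], [-0.001, 0.002, 0.002], [-0.001, 0.002, 0.002], [-0.001, 0.002, 0.003], [-0.001, 0.002, 0.003], [-0.001, 0.002, 0.003]]
lift
8 xyz [[0, 0, -0.1], [0, 0, -0.27], [0, 0, -0.47], [0, 0, -0.67], [0, 0, -0.84], [0, 0, -0.94], [-0.069, 0.105, -0.94], [-0.187, 0.283, -0.94]] 
  dr [[0, 0, 0], [0, 0, 0], [0, 0, 0], [0, 0, 0], [0, 0, 0], [0, 0, 0], [0, 0, -0.011], [0, 0, -0.03]]
4 xyz [[-0.142, 0.208, 0], [-0.283, 0.416, 0], [-0.425, 0.623, 0], [-0.566, 0.831, 0]] 
  dr [[0, 0, -0.022], [0, 0, -0.044], [0, 0, -0.067], [0, 0, -0.089]]
8 xyz [[-0.151, 0.201, 0], [-0.302, 0.402, 0], [-0.43, 0.573, 0], [-0.506, 0.673, 0], [-0.506, 0.673, 0.059], [-0.506, 0.673, 0.158], [-0.506, 0.673, 0.275], [-0.506, 0.673, 0.375]] 
  dr [[0, 0, -0.022], [0, 0, -0.044], [0, 0, -0.063], [0, 0, -0.074], [0, 0, -0.074], [0, 0, -0.074], [0, 0, -0.074], [0, 0, -0.074]]
7 xyz [[0, 0, 0.059], [0, 0, 0.071], [0, 0, 0.096], [0, 0, 0.109], [0, 0, 0.109], [0, 0, 0.109], [0, 0, 0.109]] 
  dr [[0, 0, 0], [0, 0, 0], [0, 0, 0], [0, 0, 0], [0, 0, 0], [0, 0, 0], [0, 0, 0]]
```

Emit:
play_rows --xyz '[[0,0,0.087],[0,0,0.234],[0,0,0.407],[0.003,-0.003,0.58],[0.004,-0.004,0.727],[0.005,-0.004,0.807],[0.005,-0.004,0.807],[0.005,-0.004,0.807]]' --dr '[[0,0,0],[0,0,0],[0,0,0],[0,0,0],[0,0,0],[0,0,0],[0,0,0],[0,0,0]]' --grip '[-1,-1,-1,-1,-1,-1,-1,-1]'

```text
time_s: 45.2
tcp_pos: [0.4362, -0.367, -0.0005]
eef_rot: [0.0, 0.047, 0.999, -0.0]
contact_force: [0.8, -0.2, 0.6]
gripper_width: 0.0854
grip_force: 0.0
```

Emit:
play_rows --xyz '[[0,0,0],[0,0,0],[0,0,0],[0,0,0],[0,0,0],[0,0,0]]' --dr '[[0,0,0],[0,0,0],[0,0,0],[0,0,0],[0,0,0],[0,0,0]]' --grip '[1,1,1,1,1,1]' --newtons 40

```text
time_s: 45.8
tcp_pos: [0.4367, -0.368, 0.0007]
eef_rot: [0.001, 0.047, 0.999, -0.001]
contact_force: [0.2, 0.9, 6.9]
gripper_width: 0.0651
grip_force: 45.3
```

Emit:
play_rows --xyz '[[0,0,-0.1],[0,0,-0.27],[0,0,-0.47],[0,0,-0.67],[0,0,-0.84],[0,0,-0.94],[-0.069,0.105,-0.94],[-0.187,0.283,-0.94]]' --dr '[[0,0,0],[0,0,0],[0,0,0],[0,0,0],[0,0,0],[0,0,0],[0,0,-0.011],[0,0,-0.03]]' --grip '[1,1,1,1,1,1,1,1]'

```text
time_s: 46.6
tcp_pos: [0.4673, -0.3282, 0.1409]
eef_rot: [0.0, 0.041, 0.999, -0.001]
contact_force: [0.8, -0.3, -1.8]
gripper_width: 0.0647
grip_force: 44.5
```

Emit:
play_rows --xyz '[[-0.142,0.208,0],[-0.283,0.416,0],[-0.425,0.623,0],[-0.566,0.831,0]]' --dr '[[0,0,-0.022],[0,0,-0.044],[0,0,-0.067],[0,0,-0.089]]' --grip '[1,1,1,1]'

```text
time_s: 47.0
tcp_pos: [0.5624, -0.2081, 0.1398]
eef_rot: [-0.0, 0.016, 1.0, 0.0]
contact_force: [-0.5, -0.7, -0.5]
gripper_width: 0.065
grip_force: 44.5
```

Emit:
play_rows --xyz '[[-0.151,0.2,0],[-0.302,0.402,0],[-0.43,0.573,0],[-0.506,0.673,0],[-0.506,0.673,0.059],[-0.506,0.673,0.158],[-0.506,0.673,0.275],[-0.506,0.673,0.375]]' --dr '[[0,0,-0.022],[0,0,-0.044],[0,0,-0.063],[0,0,-0.074],[0,0,-0.074],[0,0,-0.074],[0,0,-0.074],[0,0,-0.074]]' --grip '[1,1,1,1,1,1,1,1]'

```text
time_s: 47.8
tcp_pos: [0.6393, -0.1123, 0.0812]
eef_rot: [-0.001, -0.002, 1.0, 0.0]
contact_force: [-0.3, -0.6, -1.1]
gripper_width: 0.0648
grip_force: 44.5
```

Emit:
play_rows --xyz '[[0,0,0.055],[0,0,0.07],[0,0,0.09],[0,0,0.1],[0,0,0.1],[0,0,0.1],[0,0,0.1]]' --dr '[[0,0,0],[0,0,0],[0,0,0],[0,0,0],[0,0,0],[0,0,0],[0,0,0]]' --grip '[1,1,1,1,1,1,1]'

```text
time_s: 48.5
tcp_pos: [0.6414, -0.1112, 0.0692]
eef_rot: [0.0, -0.003, 1.0, -0.0]
contact_force: [0.3, -0.1, -0.3]
gripper_width: 0.0645
grip_force: 44.5
```

Emit:
play_rows --xyz '[[0,0,0.008],[0,0,0.015],[0,0,0.022],[0,0,0.022],[0,0,0.022]]' --dr '[[0,0,0],[0,0,0],[0,0,0],[0,0,0],[0,0,0]]' --grip '[1,1,1,1,1]'

```text
time_s: 49.0
tcp_pos: [0.6412, -0.1112, 0.0663]
eef_rot: [0.0, -0.003, 1.0, -0.0]
contact_force: [-3.4, 0.4, 5.8]
gripper_width: 0.0653
grip_force: 45.2
```

Emit:
play_rows --xyz '[[0,0,0],[0,0,0],[0,0,0],[0,0,0]]' --dr '[[0,0,0],[0,0,0],[0,0,0],[0,0,0]]' --grip '[-1,-1,-1,-1]'

```text
time_s: 49.4
tcp_pos: [0.641, -0.1112, 0.0652]
eef_rot: [-0.0, -0.003, 1.0, 0.0]
contact_force: [0.9, -0.5, 0.0]
gripper_width: 0.0854
grip_force: 0.0
```

Emit:
play_rows --xyz '[[0,0,-0.1],[0,0,-0.3],[0,0,-0.6],[0,0,-0.9],[0,0,-1],[0,0,-1]]' --dr '[[0,0,0],[0,0,0],[0,0,0],[0,0,0],[0,0,0],[0,0,0]]' --grip '[-1,-1,-1,-1,-1,-1]'

```text
time_s: 50.0
tcp_pos: [0.6431, -0.1119, 0.2204]
eef_rot: [0.004, -0.003, 1.0, -0.001]
contact_force: [0.6, 0.2, -0.4]
gripper_width: 0.0857
grip_force: 0.0
```

Emit:
play_rows --xyz '[[0.2,0.1,-0.1],[0.4,0.2,-0.25],[0.6,0.35,-0.35],[0.8,0.5,-0.4],[0.8,0.5,-0.4],[0.8,0.5,-0.4],[0.8,0.5,-0.4]]' --dr '[[0,0,0],[0,0,0],[0,0,0],[0,0,0],[0,0,0],[0,0,0],[0,0,0]]' --grip '[-1,-1,-1,-1,-1,-1,-1]'

```text
time_s: 50.7
tcp_pos: [0.5205, -0.0373, 0.274]
eef_rot: [-0.001, -0.003, 1.0, 0.0]
contact_force: [0.5, 0.5, -0.6]
gripper_width: 0.0854
grip_force: 0.0
```

```bash
python3 shot.py J slab1,spatula,spacer1 && python3 - <<'E'
from fit import *
G=load("J");g=G["p"]
p,R=tool();ya=np.degrees(yaw_of(R));print(p,ya)
for q in G["r"]["slab1"]:
  X=plane(g,q[1],.035)
  if q[0]>.4 and X[1]>0.3: rep("slab",fit([(g,q[2])],SLAB,(*X[:2],.031,.0)))
q=G["r"]["spatula"][0]; P=fit([(g,q[2])],SPAT,(.5325,.032,.003,-.15));rep("spat",P)
for q in G["r"]["spacer1"]:
  if q[0]>.4: rep("spacer",fit([(g,q[2])],SPACER,(.64,-.11,.0655,0.)))
ysp=-7.0;t=loc(P[0],ysp,-.09);print(t,ysp)
path([((*t,.14),ysp,.045),((*t,.0365),ysp,.04)],start=(p,R),hold=2)
E
```

```text
J slab1 [(0.84, [624, 278], 1423), (0.65, [262, 288], 1450), (0.61, [262, 276], 434), (0.51, [615, 76], 3317), (0.21, [536, 275], 14478)]
J spatula [(0.92, [387, 176], 4012)]
J spacer1 [(0.83, [255, 306], 2524)]
[ 0.52085366 -0.03746127  0.27467945] 0.3506632541720556
slab [604.6 369.   31. ] yaw 4.25 err 0.009
spat [534.6  31.    3. ] yaw -7.12 err 0.05
spacer [ 641.1 -110.5   65.5] yaw -0.68 err 0.022
[0.445304   0.04192168] -7.0
7 xyz [[0.053, 0.057, 0.096], [0.143, 0.153, 0.258], [0.25, 0.266, 0.449], [0.356, 0.379, 0.64], [0.446, 0.475, 0.803], [0.499, 0.532, 0.899], [0.499, 0.532, 0.992]] 
  dr [[0.001, -0.002, 0.026], [0.001, -0.002, 0.07], [0.001, -0.002, 0.123], [0, -0.002, 0.175], [0, -0.002, 0.219], [0, -0.002, 0.245], [0, -0.002, 0.245]]
6 xyz [[0, 0, 0.159], [0, 0, 0.345], [0, 0, 0.504], [0, 0, 0.597], [0, 0, 0.597], [0, 0, 0.597]] 
  dr [[0, 0, 0], [0, 0, 0], [0, 0, 0], [0, 0, 0], [0, 0, 0], [0, 0, 0]]
```

Emit:
play_rows --xyz '[[0.053,0.057,0.096],[0.143,0.153,0.258],[0.25,0.266,0.449],[0.356,0.379,0.64],[0.446,0.475,0.803],[0.499,0.532,0.899],[0.499,0.532,0.992]]' --dr '[[0,0,0.026],[0,0,0.07],[0,0,0.123],[0,0,0.175],[0,0,0.219],[0,0,0.245],[0,0,0.245]]' --grip '[-1,-1,-1,-1,-1,-1,-1]'

```text
time_s: 51.6
tcp_pos: [0.4439, 0.0432, 0.1251]
eef_rot: [-0.001, 0.06, 0.998, 0.0]
contact_force: [1.1, -0.0, 0.4]
gripper_width: 0.0852
grip_force: 0.0
```

Emit:
play_rows --xyz '[[0,0,0.159],[0,0,0.345],[0,0,0.504],[0,0,0.597],[0,0,0.597],[0,0,0.597]]' --dr '[[0,0,0],[0,0,0],[0,0,0],[0,0,0],[0,0,0],[0,0,0]]' --grip '[-1,-1,-1,-1,-1,-1]'

```text
time_s: 52.2
tcp_pos: [0.4455, 0.0421, 0.0372]
eef_rot: [-0.0, 0.061, 0.998, 0.0]
contact_force: [0.3, 0.1, 0.1]
gripper_width: 0.0852
grip_force: 0.0
```

Emit:
play_rows --xyz '[[0,0,0],[0,0,0],[0,0,0],[0,0,0],[0,0,0],[0,0,0],[0,0,0],[0,0,0]]' --dr '[[0,0,0],[0,0,0],[0,0,0],[0,0,0],[0,0,0],[0,0,0],[0,0,0],[0,0,0]]' --grip '[1,1,1,1,1,1,1,1]' --newtons 90

```text
time_s: 53.0
tcp_pos: [0.4454, 0.0423, 0.0374]
eef_rot: [0.0, 0.061, 0.998, -0.0]
contact_force: [-3.0, 0.0, 6.0]
gripper_width: 0.0167
grip_force: 87.8
```

```bash
python3 - <<'E'
from h import *
p,R=tool();ya=np.degrees(yaw_of(R));c=(.6053,.3679);y=4.0
pre=loc(c,y,-.189);ins=loc(c,y,-.0893);print(p,ya,pre,ins)
S=path([((*p[:2],.12),ya,.045),((*pre,.12),y,.05),((*pre,.0545),y,.04),((*ins,.0545),y,.025)],start=(p,R),hold=3)
E
```

```text
[0.44538302 0.04225801 0.03739707] -6.957165780614155 [0.41676039 0.35471603] [0.51621753 0.36167075]
7 xyz [[0, 0, -0.138], [0, 0, -0.413], [0, 0, -0.551], [0.029, 0.133, -0.551], [0.077, 0.358, -0.551], [0.135, 0.624, -0.551], [0.192, 0.889, -0.551]] 
  dr [[0, 0.001, 0], [0, 0.001, 0], [0, 0.001, 0], [0, 0.001, -0.024], [0, 0.001, -0.064], [0, 0.001, -0.111], [0, 0.001, -0.159]]
3 xyz [[0.035, 0.269, 0], [0.07, 0.539, 0], [0.105, 0.808, 0]] 
  dr [[0, 0, -0.047], [0, 0, -0.095], [0, 0, -0.142]]
8 xyz [[0.013, 0.231, 0], [0.02, 0.366, 0], [0.02, 0.366, 0.109], [0.02, 0.366, 0.328], [0.02, 0.366, 0.437], [-0.05, 0.369, 0.437], [-0.171, 0.373, 0.437], [-0.312, 0.377, 0.437]] 
  dr [[0, 0, -0.04], [0, 0, -0.064], [0, 0, -0.064], [0, 0, -0.064], [0, 0, -0.064], [0, 0, -0.064], [0, 0, -0.064], [0, 0, -0.064]]
6 xyz [[-0.141, 0, 0], [-0.262, 0, 0], [-0.332, 0, 0], [-0.332, 0, 0], [-0.332, 0, 0], [-0.332, 0, 0]] 
  dr [[0, 0, 0], [0, 0, 0], [0, 0, 0], [0, 0, 0], [0, 0, 0], [0, 0, 0]]
```

Emit:
play_rows --xyz '[[0,0,-0.1],[0,0,-0.35],[0,0,-0.55],[0.029,0.133,-0.55],[0.077,0.358,-0.55],[0.135,0.624,-0.55],[0.192,0.889,-0.55]]' --dr '[[0,0,0],[0,0,0],[0,0,0],[0,0,-0.024],[0,0,-0.064],[0,0,-0.111],[0,0,-0.159]]' --grip '[1,1,1,1,1,1,1]'

```text
time_s: 53.7
tcp_pos: [0.432, 0.1794, 0.119]
eef_rot: [-0.0, 0.019, 1.0, 0.0]
contact_force: [-0.2, 0.7, 0.1]
gripper_width: 0.0166
grip_force: 88.1
```

Emit:
play_rows --xyz '[[0.035,0.269,0],[0.07,0.539,0],[0.105,0.808,0]]' --dr '[[0,0,-0.047],[0,0,-0.095],[0,0,-0.142]]' --grip '[1,1,1]'

```text
time_s: 54.0
tcp_pos: [0.4207, 0.3014, 0.1188]
eef_rot: [-0.001, -0.019, 1.0, -0.0]
contact_force: [0.7, -0.3, -0.8]
gripper_width: 0.0165
grip_force: 88.1
```

Emit:
play_rows --xyz '[[0.013,0.231,0],[0.02,0.366,0],[0.02,0.366,0.109],[0.02,0.366,0.328],[0.02,0.366,0.437],[-0.05,0.369,0.437],[-0.171,0.373,0.437],[-0.312,0.377,0.437]]' --dr '[[0,0,-0.04],[0,0,-0.064],[0,0,-0.064],[0,0,-0.064],[0,0,-0.064],[0,0,-0.064],[0,0,-0.064],[0,0,-0.064]]' --grip '[1,1,1,1,1,1,1,1]'

```text
time_s: 54.8
tcp_pos: [0.4677, 0.3584, 0.0548]
eef_rot: [0.0, -0.035, 0.999, 0.0]
contact_force: [0.2, 0.4, -0.4]
gripper_width: 0.0167
grip_force: 88.1
```

Emit:
play_rows --xyz '[[-0.141,0,0],[-0.262,0,0],[-0.332,0,0],[-0.332,0,0],[-0.332,0,0],[-0.332,0,0]]' --dr '[[0,0,0],[0,0,0],[0,0,0],[0,0,0],[0,0,0],[0,0,0]]' --grip '[1,1,1,1,1,1]'

```text
time_s: 55.4
tcp_pos: [0.5152, 0.3616, 0.0539]
eef_rot: [-0.0, -0.035, 0.999, -0.0]
contact_force: [0.0, 0.3, -1.2]
gripper_width: 0.0166
grip_force: 88.1
```

Emit:
play_rows --xyz '[[0,0,-0.04],[0,0,-0.1],[0,0,-0.2],[0,0,-0.36],[0,0,-0.54],[0,0,-0.7],[0,0,-0.7],[0,0,-0.7]]' --dr '[[0,0,0],[0,0,0],[0,0,0],[0,0,0],[0,0,0],[0,0,0],[0,0,0],[0,0,0]]' --grip '[1,1,1,1,1,1,1,1]'

```text
time_s: 56.2
tcp_pos: [0.5163, 0.3617, 0.1597]
eef_rot: [0.001, -0.035, 0.999, 0.0]
contact_force: [0.2, 0.0, -2.7]
gripper_width: 0.0166
grip_force: 88.1
```

```bash
python3 - <<'E'
from fit import *
p,R=tool();ya=np.degrees(yaw_of(R));print(p,ya)
s=cams.read_camera("scene"); 
for d in cams.regions_of(s,"slab1"):
    if d["conf"]>.5: 
        X=plane(s,d["centre"],p[2]-.025)
        if X[1]>0: print(d["conf"],X[:2]); rep("lifted?",fit([(s,d["region"])],SLAB,(*X[:2],p[2]-.0315,.05)))
yb=1.3;sl=(.6415,-.1103);o=loc(sl,yb,-.0032,-.0003);t=loc(o,yb,-.0888);print(o,t)
path([((*t,.16),yb,.035),((*t,.122),yb,.02),((*t,.1075),yb,.005)],start=(p,R),hold=2)
E
```

```text
[0.51625956 0.36168438 0.15973909] 3.9913400677326187
0.67 [0.60716147 0.37084819]
lifted? [606.4 367.3 128.2] yaw 3.1 err 0.047
[ 0.63830763 -0.11067252] [ 0.54953049 -0.11268716]
5 xyz [[0, -0.108, 0], [0, -0.291, 0], [0, -0.507, -0.001], [0, -0.722, -0.001], [0, -0.938, -0.001]] 
  dr [[0.001, 0.003, 0.003], [0.001, 0.003, 0.008], [0.001, 0.003, 0.014], [0.001, 0.003, 0.02], [0.001, 0.003, 0.027]]
4 xyz [[-0.003, -0.216, 0], [-0.006, -0.431, 0], [-0.009, -0.647, 0], [-0.012, -0.863, 0]] 
  dr [[0, 0, 0.006], [0, 0, 0.012], [0, 0, 0.018], [0, 0, 0.024]]
4 xyz [[-0.006, -0.216, 0], [-0.012, -0.431, 0], [-0.017, -0.647, 0], [-0.023, -0.862, 0]] 
  dr [[0, 0, 0.006], [0, 0, 0.012], [0, 0, 0.018], [0, 0, 0.024]]
8 xyz [[-0.009, -0.215, 0], [-0.016, -0.399, 0], [-0.02, -0.506, 0], [-0.02, -0.506, 0.063], [-0.02, -0.506, 0.19], [-0.02, -0.506, 0.253], [-0.02, -0.506, 0.266], [-0.02, -0.506, 0.288]] 
  dr [[0, 0, 0.006], [0, 0, 0.011], [0, 0, 0.014], [0, 0, 0.014], [0, 0, 0.014], [0, 0, 0.014], [0, 0, 0.014], [0, 0, 0.014]]
5 xyz [[0, 0, 0.026], [0, 0, 0.048], [0, 0, 0.061], [0, 0, 0.061], [0, 0, 0.061]] 
  dr [[0, 0, 0], [0, 0, 0], [0, 0, 0], [0, 0, 0], [0, 0, 0]]
```

Emit:
play_rows --xyz '[[0,-0.09,0],[0,-0.26,0],[0,-0.48,0],[0,-0.71,0],[0,-0.938,0]]' --dr '[[0,0,0],[0,0,0.008],[0,0,0.014],[0,0,0.02],[0,0,0.027]]' --grip '[1,1,1,1,1]'

```text
time_s: 56.8
tcp_pos: [0.5249, 0.2189, 0.1577]
eef_rot: [-0.001, -0.028, 1.0, -0.0]
contact_force: [0.1, -0.4, -1.6]
gripper_width: 0.0166
grip_force: 88.0
```

Emit:
play_rows --xyz '[[-0.003,-0.216,0],[-0.006,-0.431,0],[-0.009,-0.647,0],[-0.012,-0.863,0]]' --dr '[[0,0,0.006],[0,0,0.012],[0,0,0.018],[0,0,0.024]]' --grip '[1,1,1,1]'

```text
time_s: 57.2
tcp_pos: [0.5337, 0.0899, 0.1578]
eef_rot: [-0.001, -0.021, 1.0, -0.0]
contact_force: [-0.3, 0.5, -1.5]
gripper_width: 0.0169
grip_force: 88.0
```

Emit:
play_rows --xyz '[[-0.006,-0.216,0],[-0.012,-0.431,0],[-0.017,-0.647,0],[-0.023,-0.862,0]]' --dr '[[0,0,0.006],[0,0,0.012],[0,0,0.018],[0,0,0.024]]' --grip '[1,1,1,1]'

```text
time_s: 57.6
tcp_pos: [0.5425, -0.0389, 0.1578]
eef_rot: [-0.001, -0.015, 1.0, 0.0]
contact_force: [1.0, 0.8, -1.6]
gripper_width: 0.0167
grip_force: 88.0
```

Emit:
play_rows --xyz '[[-0.009,-0.215,0],[-0.016,-0.399,0],[-0.02,-0.49,0],[-0.02,-0.506,0.04],[-0.02,-0.506,0.15],[-0.02,-0.506,0.23],[-0.02,-0.506,0.25],[-0.02,-0.506,0.27]]' --dr '[[0,0,0.006],[0,0,0.011],[0,0,0.014],[0,0,0.014],[0,0,0.014],[0,0,0.014],[0,0,0.014],[0,0,0.014]]' --grip '[1,1,1,1,1,1,1,1]'

```text
time_s: 58.4
tcp_pos: [0.5488, -0.1119, 0.1179]
eef_rot: [-0.0, -0.012, 1.0, 0.0]
contact_force: [0.3, 0.3, -0.7]
gripper_width: 0.0165
grip_force: 88.1
```

Emit:
play_rows --xyz '[[0,0,0.02],[0,0,0.04],[0,0,0.06],[0,0,0.079],[0,0,0.079],[0,0,0.079]]' --dr '[[0,0,0],[0,0,0],[0,0,0],[0,0,0],[0,0,0],[0,0,0]]' --grip '[1,1,1,1,1,1]'

```text
time_s: 59.0
tcp_pos: [0.5491, -0.1128, 0.1067]
eef_rot: [0.0, -0.011, 1.0, -0.0]
contact_force: [-0.5, -0.6, -0.5]
gripper_width: 0.0166
grip_force: 88.1
```

```bash
python3 - <<'E'
from fit import *
p,R=tool();ya=np.degrees(yaw_of(R));print(p,ya,sensors.get_obs()["contact_force"])
s=cams.read_camera("scene")
for d in cams.regions_of(s,"slab1"):
    X=plane(s,d["centre"],.088)
    if X[1]<0: print(d["conf"],X); rep("slab",fit([(s,d["region"])],SLAB,(.64,-.11,.084,.0)))
r=loc(p,ya,-.125)
S=path([((*r,p[2]),ya,.035),((*r,.125),ya,.04)],start=(p,R),hold=0)
yb=-7;t=loc((.5325,.0315),yb,-.0888);print("return",t)
S=path([((*t,.12),yb,.045),((*t,.05),yb,.035),((*t,.0372),yb,.014)],start=S,hold=2)
E
```

```text
[ 0.54913926 -0.11282001  0.10667474] 1.3142618442151675 [-0.50803024 -0.59851037 -0.45955426]
0.91 [ 0.64060319 -0.09906177  0.088     ]
slab [ 640.6 -109.4   84. ] yaw 1.01 err 0.022
0.72 [ 0.70087599 -0.06518513  0.088     ]
slab [-866.7  153.3   84. ] yaw 236.82 err 0.767
0.48 [ 0.67048777 -0.06426762  0.088     ]
slab [658.8 -92.7  84. ] yaw -3.09 err 3.764
8 xyz [[0.089, 0, 0], [0.239, 0, 0], [0.417, 0, 0], [0.594, 0, 0], [0.745, 0, 0], [0.833, 0, 0], [0.833, 0, -0.061], [0.833, 0, -0.122]] 
  dr [[0, 0, 0], [0, 0, 0], [0, 0, 0], [0, 0, 0], [0, 0, 0], [0, 0, 0], [0, 0, 0], [0, 0, 0]]
return [0.4443619 0.042322 ]
5 xyz [[-0.017, 0.112, 0.004], [-0.046, 0.302, 0.01], [-0.079, 0.525, 0.017], [-0.113, 0.748, 0.024], [-0.142, 0.938, 0.03]] 
  dr [[0, 0, 0.029], [0, 0, 0.08], [0, 0, 0.139], [0, 0, 0.198], [0, 0, 0.248]]
8 xyz [[-0.002, 0.113, 0.004], [-0.002, 0.113, 0.12], [-0.002, 0.113, 0.354], [-0.002, 0.113, 0.47], [-0.002, 0.113, 0.513], [-0.002, 0.113, 0.556], [-0.002, 0.113, 0.556], [-0.002, 0.113, 0.556]] 
  dr [[0, 0, 0.029], [0, 0, 0.029], [0, 0, 0.029], [0, 0, 0.029], [0, 0, 0.029], [0, 0, 0.029], [0, 0, 0.029], [0, 0, 0.029]]
```

Emit:
play_rows --xyz '[[0.06,0,0],[0.2,0,0],[0.4,0,0],[0.594,0,0],[0.745,0,0],[0.833,0,0],[0.833,0,-0.061],[0.833,0,-0.122]]' --dr '[[0,0,0],[0,0,0],[0,0,0],[0,0,0],[0,0,0],[0,0,0],[0,0,0],[0,0,0]]' --grip '[1,1,1,1,1,1,1,1]'

```text
time_s: 59.9
tcp_pos: [0.4244, -0.1158, 0.1259]
eef_rot: [0.0, -0.011, 1.0, -0.0]
contact_force: [0.8, -0.2, 0.0]
gripper_width: 0.0164
grip_force: 88.2
```

Emit:
play_rows --xyz '[[-0.017,0.112,0.004],[-0.046,0.302,0.01],[-0.079,0.525,0.017],[-0.113,0.748,0.024],[-0.142,0.938,0.03]]' --dr '[[0,0,0.029],[0,0,0.08],[0,0,0.139],[0,0,0.198],[0,0,0.248]]' --grip '[1,1,1,1,1]'

```text
time_s: 60.4
tcp_pos: [0.4437, 0.0271, 0.1218]
eef_rot: [0.001, 0.054, 0.999, -0.0]
contact_force: [0.7, 0.5, -1.1]
gripper_width: 0.0162
grip_force: 88.2
```

Emit:
play_rows --xyz '[[-0.002,0.113,0.004],[-0.002,0.113,0.12],[-0.002,0.113,0.354],[-0.002,0.113,0.47],[-0.002,0.113,0.513],[-0.002,0.113,0.556],[-0.002,0.113,0.556],[-0.002,0.113,0.556]]' --dr '[[0,0,0.029],[0,0,0.029],[0,0,0.029],[0,0,0.029],[0,0,0.029],[0,0,0.029],[0,0,0.029],[0,0,0.029]]' --grip '[1,1,1,1,1,1,1,1]'

```text
time_s: 61.2
tcp_pos: [0.4455, 0.0422, 0.0381]
eef_rot: [0.001, 0.061, 0.998, -0.0]
contact_force: [-0.5, 0.4, -1.0]
gripper_width: 0.0169
grip_force: 88.2
```

Emit:
play_rows --xyz '[[0,0,0],[0,0,0],[0,0,0],[0,0,0],[0,0,0],[0,0,0]]' --dr '[[0,0,0],[0,0,0],[0,0,0],[0,0,0],[0,0,0],[0,0,0]]' --grip '[-0.5,-0.8,-1,-1,-1,-1]'

```text
time_s: 61.8
tcp_pos: [0.4444, 0.0423, 0.0371]
eef_rot: [-0.0, 0.061, 0.998, -0.0]
contact_force: [-0.8, 0.3, 0.5]
gripper_width: 0.085
grip_force: 0.0
```

Emit:
play_rows --xyz '[[0,0,-0.11],[0,0,-0.3],[0,0,-0.52],[0,0,-0.708],[0,0,-0.819],[-0.061,-0.088,-0.883],[-0.165,-0.238,-0.992]]' --dr '[[0,0,0],[0,0,0],[0,0,0],[0,0,0],[0,0,0],[0,0,-0.02],[0,0,-0.055]]' --grip '[-1,-1,-1,-1,-1,-1,-1]'

```text
time_s: 62.5
tcp_pos: [0.4638, 0.0045, 0.1857]
eef_rot: [-0.001, 0.045, 0.999, 0.0]
contact_force: [0.6, 0.2, -1.1]
gripper_width: 0.0852
grip_force: 0.0
```

Emit:
play_rows --xyz '[[-0.117,-0.18,-0.129],[-0.235,-0.36,-0.257],[-0.352,-0.539,-0.4],[-0.452,-0.692,-0.55],[-0.511,-0.782,-0.7],[-0.511,-0.782,-0.75],[-0.511,-0.782,-0.75],[-0.511,-0.782,-0.75]]' --dr '[[0,0,-0.041],[0,0,-0.082],[0,0,-0.123],[0,0,-0.157],[0,0,-0.178],[0,0,-0.178],[0,0,-0.178],[0,0,-0.178]]' --grip '[-1,-1,-1,-1,-1,-1,-1,-1]'

```text
time_s: 63.3
tcp_pos: [0.5292, -0.1189, 0.2971]
eef_rot: [-0.001, -0.0, 1.0, 0.001]
contact_force: [-0.4, -0.2, -0.5]
gripper_width: 0.0851
grip_force: 0.0
```

```bash
python3 shot.py K slab1,spatula,plate && python3 - <<'E'
from fit import *
G=load("K");g=G["p"];p,R=tool();print(p)
for q in G["r"]["slab1"]:
  if q[0]>.4: rep("slab",fit([(g,q[2])],SLAB,(.64,-.11,.084,.0)))
for q in G["r"]["spatula"][:1]: rep("spat",fit([(g,q[2])],SPAT,(.5325,.032,.003,-.15)))
for q in G["r"]["plate"][:1]: rep("plate",fit([(g,q[2])],PLATE,(.624,-.325,0,-1.05)))
E
```

```text
K slab1 [(0.87, [324, 261], 343), (0.85, [326, 267], 401), (0.71, [326, 303], 4035), (0.53, [568, 265], 11424)]
K spatula [(0.64, [457, 160], 4186)]
K plate [(0.97, [172, 260], 2434)]
[ 0.52932754 -0.11912357  0.29719416]
slab [1076.7 -270.    84. ] yaw -168.07 err 0.802
slab [ 628.7 -106.6   84. ] yaw 3.82 err 9.309
slab [ 640.6 -109.7   84. ] yaw 1.23 err 0.017
slab [1076.7 -270.    84. ] yaw -168.07 err 0.983
spat [534.6  31.    3. ] yaw -7.06 err 0.039
plate [ 623.9 -325.3    0. ] yaw -60.92 err 0.037
```

```bash
python3 - <<'E'
from h import *
p,R=tool();g=loc((.6239,-.3252),-60.5,-.003);print(g)
S=path([((*g,.10),-60.5,.05),((*g,.012),-60.5,.04)],start=(p,R),hold=2)
print("lift");S=path([((*g,.18),-60.5,.04),((.638,-.1103,.18),.2,.03)],start=S,hold=2)
E
```

```text
[ 0.62242273 -0.32258893]
7 xyz [[-0.023, -0.05, 0.048], [-0.061, -0.134, 0.129], [-0.107, -0.233, 0.225], [-0.152, -0.332, 0.321], [-0.197, -0.431, 0.417], [-0.243, -0.53, 0.512], [-0.288, -0.63, 0.608]] 
  dr [[0.002, -0.003, 0.074], [0.002, -0.004, 0.199], [0.001, -0.004, 0.346], [0.001, -0.004, 0.493], [0.001, -0.004, 0.641], [0.001, -0.004, 0.788], [0.001, -0.004, 0.935]]
6 xyz [[-0.087, -0.066, 0.096], [-0.173, -0.132, 0.192], [-0.26, -0.198, 0.288], [-0.346, -0.265, 0.384], [-0.433, -0.331, 0.48], [-0.519, -0.397, 0.576]] 
  dr [[0, 0, 0.147], [0, 0, 0.295], [0, 0, 0.442], [0, 0, 0.589], [0, 0, 0.737], [0, 0, 0.884]]
8 xyz [[-0.091, -0.017, 0.082], [-0.144, -0.028, 0.13], [-0.144, -0.028, 0.209], [-0.144, -0.028, 0.344], [-0.144, -0.028, 0.502], [-0.144, -0.028, 0.637], [-0.144, -0.028, 0.716], [-0.144, -0.028, 0.716]] 
  dr [[0, 0, 0.125], [0, 0, 0.199], [0, 0, 0.199], [0, 0, 0.199], [0, 0, 0.199], [0, 0, 0.199], [0, 0, 0.199], [0, 0, 0.199]]
1 xyz [[0, 0, 0]] 
  dr [[0, 0, 0]]
lift
5 xyz [[0, 0, -0.098], [0, 0, -0.265], [0, 0, -0.462], [0, 0, -0.658], [0, 0, -0.855]] 
  dr [
[... 369 characters left out ...]
[[0.043, 0.049, 0], [0.086, 0.098, 0], [0.13, 0.147, 0], [0.173, 0.196, 0], [0.216, 0.245, 0], [0.259, 0.295, 0], [0.302, 0.344, 0], [0.346, 0.393, 0]] 
  dr [[0, 0, -0.093], [0, 0, -0.186], [0, 0, -0.28], [0, 0, -0.373], [0, 0, -0.466], [0, 0, -0.559], [0, 0, -0.653], [0, 0, -0.746]]
8 xyz [[0.021, 0.062, 0], [0.042, 0.124, 0], [0.064, 0.186, 0], [0.085, 0.247, 0], [0.106, 0.309, 0], [0.127, 0.371, 0], [0.149, 0.433, 0], [0.167, 0.485, 0]] 
  dr [[0, 0, -0.093], [0, 0, -0.186], [0, 0, -0.28], [0, 0, -0.373], [0, 0, -0.466], [0, 0, -0.559], [0, 0, -0.653], [0, 0, -0.732]]
3 xyz [[-0.002, 0.033, 0], [-0.002, 0.033, 0], [-0.002, 0.033, 0]] 
  dr [[0, 0, -0.047], [0, 0, -0.047], [0, 0, -0.047]]
```

Emit:
play_rows --xyz '[[-0.023,-0.05,0.048],[-0.061,-0.134,0.129],[-0.107,-0.233,0.225],[-0.152,-0.332,0.321],[-0.197,-0.431,0.417],[-0.243,-0.53,0.512],[-0.288,-0.63,0.608]]' --dr '[[0,0,0.074],[0,0,0.2],[0,0,0.346],[0,0,0.493],[0,0,0.641],[0,0,0.788],[0,0,0.935]]' --grip '[-1,-1,-1,-1,-1,-1,-1]'

```text
time_s: 64.2
tcp_pos: [0.5732, -0.2153, 0.2055]
eef_rot: [-0.0, 0.245, 0.97, 0.0]
contact_force: [0.2, 0.1, -0.1]
gripper_width: 0.0858
grip_force: 0.0
```

Emit:
play_rows --xyz '[[-0.087,-0.066,0.096],[-0.173,-0.132,0.192],[-0.26,-0.198,0.288],[-0.346,-0.265,0.384],[-0.433,-0.331,0.48],[-0.519,-0.397,0.576]]' --dr '[[0,0,0.147],[0,0,0.295],[0,0,0.442],[0,0,0.589],[0,0,0.737],[0,0,0.884]]' --grip '[-1,-1,-1,-1,-1,-1]'

```text
time_s: 64.8
tcp_pos: [0.6137, -0.3045, 0.1189]
eef_rot: [-0.001, 0.461, 0.888, 0.0]
contact_force: [-0.4, -0.8, 0.1]
gripper_width: 0.0853
grip_force: 0.0
```

Emit:
play_rows --xyz '[[-0.091,-0.017,0.082],[-0.144,-0.028,0.13],[-0.144,-0.028,0.13],[-0.144,-0.028,0.13],[-0.144,-0.028,0.13]]' --dr '[[0,0,0.125],[0,0,0.199],[0,0,0.199],[0,0,0.199],[0,0,0.199]]' --grip '[-1,-1,-1,-1,-1]'

```text
time_s: 65.3
tcp_pos: [0.6231, -0.3235, 0.1017]
eef_rot: [0.0, 0.504, 0.864, -0.0]
contact_force: [0.1, 0.1, -0.3]
gripper_width: 0.0854
grip_force: 0.0
```

```bash
python3 - <<'E'
from h import *
p,R=tool();ya=np.degrees(yaw_of(R));print(p,ya,sensors.get_obs()["joint_pos"]);g=(.6224,-.3226)
path([((*g,.012),-60.5,.03)],start=(p,R),hold=2)
E
```

```text
[ 0.62307787 -0.3235222   0.10168373] -60.51240330698823 [-6.50556957e-01  5.91287725e-01  1.30489181e+00  4.41206338e-05
  1.24487562e+00 -1.16522678e+00]
7 xyz [[0.001, 0, 0.081], [0.003, 0, 0.218], [0.005, -0.001, 0.38], [0.007, -0.001, 0.517], [0.008, -0.001, 0.598], [0.008, -0.001, 0.598], [0.008, -0.001, 0.598]] 
  dr [[0, 0.001, 0], [0, 0.001, 0], [0, 0.001, 0], [0, 0.001, 0], [0, 0.001, 0], [0, 0.001, 0], [0, 0.001, 0]]
```

Emit:
play_rows --xyz '[[0,0,0.08],[0.003,0,0.218],[0.005,0,0.38],[0.007,0,0.517],[0.008,0,0.595],[0.008,0,0.595],[0.008,0,0.595]]' --dr '[[0,0,0],[0,0,0],[0,0,0],[0,0,0],[0,0,0],[0,0,0],[0,0,0]]' --grip '[-1,-1,-1,-1,-1,-1,-1]'

```text
time_s: 66.0
tcp_pos: [0.6228, -0.3229, 0.0126]
eef_rot: [0.0, 0.504, 0.864, -0.0]
contact_force: [-0.0, -0.0, 0.8]
gripper_width: 0.0852
grip_force: 0.0
```

Emit:
play_rows --xyz '[[0,0,0],[0,0,0],[0,0,0],[0,0,0],[0,0,0],[0,0,0],[0,0,0],[0,0,0]]' --dr '[[0,0,0],[0,0,0],[0,0,0],[0,0,0],[0,0,0],[0,0,0],[0,0,0],[0,0,0]]' --grip '[1,1,1,1,1,1,1,1]' --newtons 90

```text
time_s: 66.8
tcp_pos: [0.6225, -0.323, 0.0125]
eef_rot: [0.0, 0.504, 0.864, -0.0]
contact_force: [-1.3, 1.1, 3.0]
gripper_width: 0.0122
grip_force: 90.1
```

Emit:
play_rows --xyz '[[0,0,-0.098],[0,0,-0.265],[0,0,-0.462],[0,0,-0.658],[0,0,-0.855]]' --dr '[[0,0,0],[0,0,0],[0,0,0],[0,0,0],[0,0,0]]' --grip '[1,1,1,1,1]'

```text
time_s: 67.3
tcp_pos: [0.6218, -0.3219, 0.1407]
eef_rot: [-0.001, 0.504, 0.864, 0.0]
contact_force: [0.4, -0.1, -4.4]
gripper_width: 0.0123
grip_force: 88.9
```

Emit:
play_rows --xyz '[[0,0,-0.167],[0,0,-0.265],[0.027,0.018,-0.265],[0.073,0.049,-0.265],[0.128,0.085,-0.265],[0.182,0.122,-0.265],[0.237,0.158,-0.265],[0.291,0.194,-0.265]]' --dr '[[0,0,0],[0,0,0],[0,0,-0.047],[0,0,-0.126],[0,0,-0.219],[0,0,-0.312],[0,0,-0.406],[0,0,-0.499]]' --grip '[1,1,1,1,1,1,1,1]'

```text
time_s: 68.1
tcp_pos: [0.6251, -0.2687, 0.1771]
eef_rot: [-0.002, 0.386, 0.923, 0.001]
contact_force: [0.1, -0.8, -3.6]
gripper_width: 0.0121
grip_force: 89.0
```

Emit:
play_rows --xyz '[[0.043,0.049,0],[0.086,0.098,0],[0.13,0.147,0],[0.173,0.196,0],[0.216,0.245,0],[0.259,0.295,0],[0.302,0.344,0],[0.346,0.393,0]]' --dr '[[0,0,-0.093],[0,0,-0.186],[0,0,-0.28],[0,0,-0.373],[0,0,-0.466],[0,0,-0.559],[0,0,-0.653],[0,0,-0.746]]' --grip '[1,1,1,1,1,1,1,1]'

```text
time_s: 68.9
tcp_pos: [0.6307, -0.1905, 0.1772]
eef_rot: [-0.002, 0.199, 0.98, 0.001]
contact_force: [-0.7, -0.2, -3.2]
gripper_width: 0.0123
grip_force: 89.0
```

Emit:
play_rows --xyz '[[0.021,0.062,0],[0.042,0.124,0],[0.064,0.186,0],[0.085,0.247,0],[0.106,0.309,0],[0.127,0.371,0],[0.149,0.433,0],[0.167,0.485,0]]' --dr '[[0,0,-0.093],[0,0,-0.186],[0,0,-0.28],[0,0,-0.373],[0,0,-0.466],[0,0,-0.559],[0,0,-0.653],[0,0,-0.732]]' --grip '[1,1,1,1,1,1,1,1]'

```text
time_s: 69.7
tcp_pos: [0.6363, -0.1139, 0.1775]
eef_rot: [-0.002, 0.009, 1.0, 0.001]
contact_force: [0.1, 0.7, -3.8]
gripper_width: 0.0122
grip_force: 89.0
```

```bash
python3 - <<'E'
from fit import *
p,R=tool();ya=np.degrees(yaw_of(R));o=sensors.get_obs();print(p,ya,o["gripper_width"],o["contact_force"])
for n in("scene","side"):
  s=cams.read_camera(n)
  for d in cams.regions_of(s,"plate")[:2]:
    rep(n+str(d["conf"]),fit([(s,d["region"])],PLATE,(p[0]+.003,p[1],p[2]-.012,np.radians(ya))))
path([((.638,-.1103,.16),.2,.03),((.638,-.1103,.112),.2,.025),((.638,-.1103,.106),.2,.004)],start=(p,R),hold=2)
E
```

```text
[ 0.63632269 -0.11387567  0.17746518] -1.0432713251701182 0.012170499458584406 [ 0.11636317  0.7216972  -3.78888175]
scene0.93 [ 642.2 -111.5  165.5] yaw -1.29 err 0.389
scene0.56 [-674.    49.5  165.5] yaw 231.96 err 0.87
side0.73 [ 639.5 -115.7  165.5] yaw -3.28 err 0.383
side0.61 [ 563.5 -181.3  165.5] yaw -0.2 err 0.071
8 xyz [[-0.006, 0.012, 0.058], [-0.011, 0.024, 0.116], [-0.012, 0.024, 0.196], [-0.012, 0.023, 0.356], [-0.012, 0.023, 0.436], [-0.013, 0.023, 0.446], [-0.013, 0.023, 0.466], [-0.013, 0.023, 0.476]] 
  dr [[0.003, -0.008, -0.021], [0.003, -0.008, -0.041], [0.003, -0.008, -0.041], [0.003, -0.008, -0.041], [0.003, -0.008, -0.041], [0.003, -0.008, -0.041], [0.003, -0.008, -0.041], [0.003, -0.008, -0.041]]
2 xyz [[0, 0, 0], [0, 0, 0]] 
  dr [[0, 0, 0], [0, 0, 0]]
```

Emit:
play_rows --xyz '[[-0.006,0.012,0.058],[-0.011,0.024,0.116],[-0.012,0.024,0.196],[-0.012,0.023,0.34],[-0.012,0.023,0.42],[-0.013,0.023,0.45],[-0.013,0.023,0.466],[-0.013,0.023,0.466]]' --dr '[[0,0,-0.02],[0,0,-0.04],[0,0,-0.04],[0,0,-0.04],[0,0,-0.04],[0,0,-0.04],[0,0,-0.04],[0,0,-0.04]]' --grip '[1,1,1,1,1,1,1,1]'

```text
time_s: 70.7
tcp_pos: [0.64, -0.112, 0.1104]
eef_rot: [0.0, 0.0, 1.0, -0.0]
contact_force: [-0.2, 0.3, -3.3]
gripper_width: 0.012
grip_force: 89.0
```

Emit:
play_rows --xyz '[[0,0,0],[0,0,0]]' --dr '[[0,0,0],[0,0,0]]' --grip '[1,1]'

```text
time_s: 70.9
tcp_pos: [0.6403, -0.1121, 0.1111]
eef_rot: [0.001, 0.0, 1.0, -0.0]
contact_force: [-0.4, -0.1, -3.2]
gripper_width: 0.0122
grip_force: 89.0
```

```bash
python3 - <<'E'
from h import *
p,R=tool();ya=np.degrees(yaw_of(R));o=sensors.get_obs();print(p,ya,o["contact_force"])
ims=[]
for n in("scene","side"):
    q=cams.read_camera(n);u,v=proj(q,(.64,-.11,.09))[0].astype(int);ims.append(cv2.resize(q["frame"][v-40:v+40,u-40:u+40],(400,400),interpolation=cv2.INTER_CUBIC))
cv2.imwrite("pics/pl.png",np.hstack(ims))
path([((.638,-.1103,.1035),.2,.004)],start=(p,R),hold=2)
E
```

```text
[ 0.64028123 -0.11211974  0.111132  ] -0.031682047873042816 [-0.41553425 -0.13235971 -3.17676499]
7 xyz [[0.002, 0.002, 0.007], [0.006, 0.004, 0.019], [0.01, 0.008, 0.032], [0.013, 0.011, 0.044], [0.015, 0.012, 0.051], [0.015, 0.012, 0.051], [0.015, 0.012, 0.051]] 
  dr [[-0.001, 0.003, -0.001], [-0.001, 0.003, -0.003], [-0.001, 0.003, -0.005], [-0.001, 0.003, -0.007], [-0.001, 0.003, -0.008], [-0.001, 0.003, -0.008], [-0.001, 0.003, -0.008]]
```

View pics/pl.png

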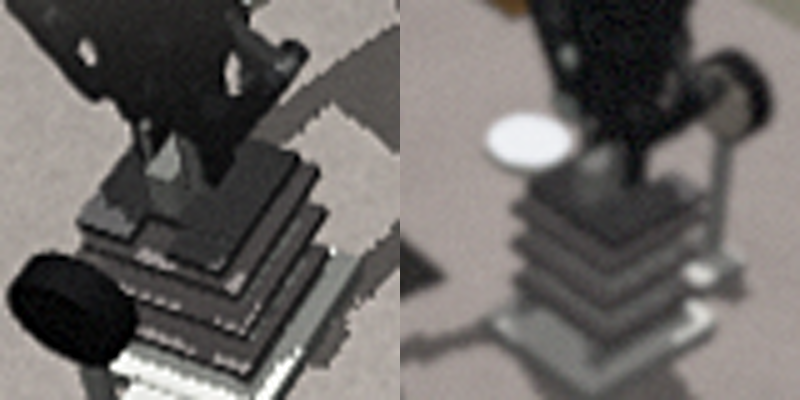

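Emit:
play_rows --xyz '[[0.002,0.002,0.007],[0.006,0.004,0.019],[0.01,0.008,0.032],[0.013,0.011,0.04],[0.015,0.012,0.046],[0.015,0.012,0.049],[0.015,0.012,0.049],[0.015,0.012,0.049]]' --dr '[[0,0,0],[0,0,0],[0,0,0],[0,0,-0.005],[0,0,-0.008],[0,0,-0.008],[0,0,-0.008],[0,0,-0.008]]' --grip '[1,1,1,1,1,1,1,1]'

```text
time_s: 71.8
tcp_pos: [0.638, -0.1105, 0.1045]
eef_rot: [0.001, -0.002, 1.0, -0.0]
contact_force: [-2.8, -0.4, 6.1]
gripper_width: 0.0119
grip_force: 90.5
```

```bash
python3 - <<'E'
from h import *
p,R=tool();o=sensors.get_obs();print(p,np.degrees(yaw_of(R)),o["contact_force"])
E
```

```text
[ 0.6379744  -0.11047767  0.10453553] 0.20633067322159715 [-2.83005294 -0.39291465  6.11650635]
```

Emit:
play_rows --xyz '[[0,0,0],[0,0,0],[0,0,0],[0,0,0],[0,0,0]]' --dr '[[0,0,0],[0,0,0],[0,0,0],[0,0,0],[0,0,0]]' --grip '[-0.3,-0.6,-1,-1,-1]'

```text
time_s: 72.3
tcp_pos: [0.6374, -0.1101, 0.1026]
eef_rot: [-0.0, -0.002, 1.0, 0.0]
contact_force: [0.3, -0.0, 0.8]
gripper_width: 0.0828
grip_force: 0.0
```

Emit:
play_rows --xyz '[[0,0,-0.1],[0,0,-0.3],[0,0,-0.6],[0,0,-0.9],[0,0,-1],[0,0,-1]]' --dr '[[0,0,0],[0,0,0],[0,0,0],[0,0,0],[0,0,0],[0,0,0]]' --grip '[-1,-1,-1,-1,-1,-1]'

```text
time_s: 72.9
tcp_pos: [0.6393, -0.1107, 0.2577]
eef_rot: [0.004, -0.002, 1.0, -0.001]
contact_force: [0.5, -0.0, -0.8]
gripper_width: 0.0854
grip_force: 0.0
```

Emit:
play_rows --xyz '[[0.3,0,0],[0.55,0,-0.1],[0.8,0,-0.2],[0.8,0,-0.3],[0.8,0,-0.3],[0.8,0,-0.3]]' --dr '[[0,0,0],[0,0,0],[0,0,0],[0,0,0],[0,0,0],[0,0,0]]' --grip '[-1,-1,-1,-1,-1,-1]'

```text
time_s: 73.5
tcp_pos: [0.5179, -0.1106, 0.297]
eef_rot: [-0.0, -0.002, 1.0, 0.0]
contact_force: [1.0, 0.4, 0.6]
gripper_width: 0.0855
grip_force: 0.0
```

```bash
python3 shot.py L plate,spatula,start_top; python3 - <<'E'
from fit import *
G=load("L");g=G["p"];p,R=tool();print(p)
for q in G["r"]["plate"][:2]: rep("plate",fit([(g,q[2])],PLATE,(.641,-.11,.092,0)))
for q in G["r"]["spatula"][:1]: rep("spat",fit([(g,q[2])],SPAT,(.5325,.032,.003,-.15)))
E
```

```text
L plate [(0.8, [318, 310], 3485), (0.57, [322, 114], 426), (0.56, [410, 338], 446)]
L spatula [(0.7, [448, 172], 3958), (0.46, [324, 279], 450)]
L start_top []
[ 0.51765867 -0.11039351  0.29650998]
plate [ 641.1 -109.6   92. ] yaw 0.77 err 0.02
plate [ 987.5 -308.1   92. ] yaw 26.24 err 0.905
spat [534.3  31.    3. ] yaw -7.08 err 0.049
```

Emit:
play_rows --xyz '[[0.3,0,0.2],[0.55,0,0.4],[0.8,0,0.6],[0.8,0,0.8],[0.8,0,0.8],[0.8,0,0.8]]' --dr '[[0,0,0],[0,0,0],[0,0,0],[0,0,0],[0,0,0],[0,0,0]]' --grip '[0,1,1,1,1,1]'

```text
time_s: 74.3
tcp_pos: [0.398, -0.1112, 0.1783]
eef_rot: [-0.0, -0.002, 1.0, 0.0]
contact_force: [0.1, -0.2, 0.1]
gripper_width: 0.0003
grip_force: 0.0
```

```bash
python3 shot.py M start_top,start; python3 - <<'E'
from fit import *
p,R=tool();print(p)
L=[]
for t in"BCDLM":
    D=load(t)
    for q in D["r"].get("start_top",[])[:1]: 
        if q[0]>.3: L.append((D["p"],q[1])); print(t,plane(D["p"],q[1],.02))
print(tri(L)); print(tri(L[-2:]))
i=load("M")["p"]; X=tri(L)[0]; u,v=proj(i,X)[0].astype(int);print(u,v);cv2.imwrite("pics/bt.png",cv2.resize(i["frame"][max(0,v-60):v+60,max(0,u-80):u+80],(640,480),interpolation=cv2.INTER_CUBIC))
E
```

```text
M start_top [(0.61, [319, 242], 677)]
M start [(0.74, [322, 238], 652)]
[ 0.39925077 -0.11184946  0.17986464]
B [ 0.42401401 -0.11305046  0.02      ]
C [ 0.4166648  -0.11295131  0.02      ]
D [ 0.42407757 -0.11423     0.02      ]
M [ 0.42172511 -0.11262736  0.02      ]
(array([ 0.42174139, -0.11316722,  0.01778717]), np.float64(4.114549434169819))
(array([ 0.42329187, -0.11346127,  0.01496931]), np.float64(0.8336923028265627))
318 241
```

View pics/bt.png

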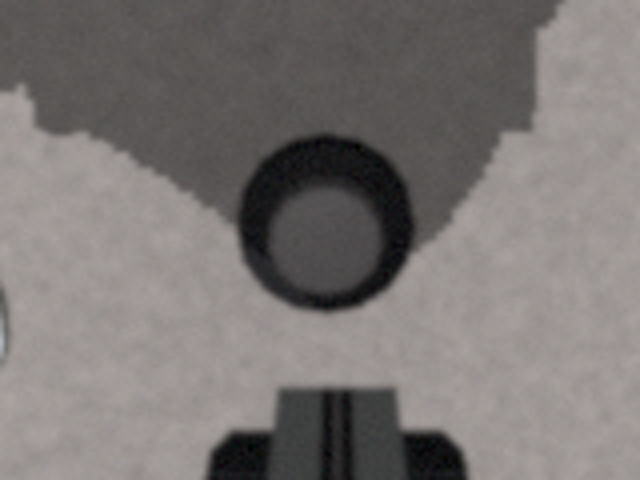

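Emit:
play_rows --xyz '[[-0.05,-0.003,0.1],[-0.1,-0.006,0.35],[-0.141,-0.006,0.6],[-0.141,-0.006,0.8],[-0.141,-0.006,0.87],[-0.141,-0.006,0.87],[-0.141,-0.006,0.87]]' --dr '[[0,0,0],[0,0,0],[0,0,0],[0,0,0],[0,0,0],[0,0,0],[0,0,0]]' --grip '[1,1,1,1,1,1,1]'

```text
time_s: 75.15
tcp_pos: [0.4201, -0.1126, 0.049]
eef_rot: [0.001, -0.002, 1.0, -0.001]
contact_force: [0.3, -0.0, -0.3]
gripper_width: -0.0001
grip_force: 0.0
```

Emit:
play_rows --xyz '[[0,0,0.02],[0,0,0.04],[0,0,0.06],[0,0,0.08],[0,0,0.09],[0,0,0.09]]' --dr '[[0,0,0],[0,0,0],[0,0,0],[0,0,0],[0,0,0],[0,0,0]]' --grip '[1,1,1,1,1,1]'

```text
time_s: 75.75
tcp_pos: [0.4183, -0.1117, 0.0334]
eef_rot: [-0.0, -0.002, 1.0, 0.0]
contact_force: [-0.0, 1.0, -0.0]
gripper_width: 0.0002
grip_force: 0.0
```

Emit:
play_rows --xyz '[[0,0,0.01],[0,0,0.02],[0,0,0.03],[0,0,0.03],[0,0,0.03]]' --dr '[[0,0,0],[0,0,0],[0,0,0],[0,0,0],[0,0,0]]' --grip '[1,1,1,1,1]'

```text
time_s: 76.25
tcp_pos: [0.4185, -0.1118, 0.0292]
eef_rot: [-0.0, -0.002, 1.0, 0.0]
contact_force: [0.4, 0.3, -0.2]
gripper_width: -0.0
grip_force: 0.0
```

Emit:
play_rows --xyz '[[-0.007,-0.003,0.01],[-0.013,-0.007,0.02],[-0.013,-0.007,0.03],[-0.013,-0.007,0.03],[-0.013,-0.007,0.03]]' --dr '[[0,0,0],[0,0,0],[0,0,0],[0,0,0],[0,0,0]]' --grip '[1,1,1,1,1]'

```text
time_s: 76.75
tcp_pos: [0.4204, -0.1128, 0.0247]
eef_rot: [-0.0, -0.002, 1.0, 0.0]
contact_force: [0.1, -0.0, 0.2]
gripper_width: 0.0003
grip_force: 0.0
```

Emit:
play_rows --xyz '[[0,0,0.01],[0,0,0.02],[0,0,0.02],[0,0,0.02]]' --dr '[[0,0,0],[0,0,0],[0,0,0],[0,0,0]]' --grip '[1,1,1,1]'

```text
time_s: 77.15
tcp_pos: [0.4206, -0.1129, 0.0218]
eef_rot: [-0.0, -0.002, 1.0, -0.0]
contact_force: [0.0, 0.2, 1.0]
gripper_width: -0.0001
grip_force: 0.7
```

Emit:
play_rows --xyz '[[0,0,0.01],[0,0,0.02],[0,0,0.02],[0,0,0.02]]' --dr '[[0,0,0],[0,0,0],[0,0,0],[0,0,0]]' --grip '[1,1,1,1]'

```text
time_s: 77.55
tcp_pos: [0.4206, -0.1129, 0.0189]
eef_rot: [0.0, -0.002, 1.0, -0.0]
contact_force: [1.0, 0.5, 3.7]
gripper_width: 0.0001
grip_force: 1.6
```

Emit:
play_rows --xyz '[[0,0,0.01],[0,0,0.015],[0,0,0.015],[0,0,0.015]]' --dr '[[0,0,0],[0,0,0],[0,0,0],[0,0,0]]' --grip '[1,1,1,1]'

```text
time_s: 77.95
tcp_pos: [0.4206, -0.1129, 0.0166]
eef_rot: [0.0, -0.002, 1.0, -0.0]
contact_force: [-0.2, -0.2, 3.9]
gripper_width: -0.0
grip_force: 2.2
```

Emit:
play_rows --xyz '[[0,0,0.005],[0,0,0.01],[0,0,0.01],[0,0,0.01]]' --dr '[[0,0,0],[0,0,0],[0,0,0],[0,0,0]]' --grip '[1,1,1,1]'

```text
time_s: 78.35
tcp_pos: [0.4207, -0.113, 0.0159]
eef_rot: [-0.0, -0.002, 1.0, 0.0]
contact_force: [-4.4, 3.4, 14.2]
gripper_width: 0.0003
grip_force: 7.1
```

Emit:
play_rows --xyz '[[0,0,0.003],[0,0,0.003],[0,0,-0.05],[0,0,-0.3],[0,0,-0.6],[0,0,-1],[0,0,-1],[0,0,-1]]' --dr '[[0,0,0],[0,0,0],[0,0,0],[0,0,0],[0,0,0],[0,0,0],[0,0,0],[0,0,0]]' --grip '[1,1,1,1,1,1,1,1]'

```text
time_s: 79.15
tcp_pos: [0.4217, -0.1135, 0.1667]
eef_rot: [0.002, -0.002, 1.0, -0.001]
contact_force: [0.0, -0.5, -0.5]
gripper_width: 0.0001
grip_force: 0.0
```

Emit:
play_rows --xyz '[[0,0,-0.3],[0,0,-0.6],[0,0,-0.8],[0,0,-0.8],[0,0,-0.8]]' --dr '[[0,0,0],[0,0,0],[0,0,0],[0,0,0],[0,0,0]]' --grip '[1,1,1,1,1]'

```text
time_s: 79.65
tcp_pos: [0.42, -0.1125, 0.2828]
eef_rot: [-0.001, -0.002, 1.0, 0.001]
contact_force: [0.2, 0.1, -0.8]
gripper_width: 0.0003
grip_force: 0.0
```

```bash
python3 shot.py N plate,spatula,pad; python3 - <<'E'
from fit import *
G=load("N");g=G["p"];p,R=tool();print(p)
for q in G["r"]["plate"][:1]: rep("plate",fit([(g,q[2])],PLATE,(.641,-.11,.092,0)))
for q in G["r"]["spatula"][:1]: rep("spat",fit([(g,q[2])],SPAT,(.5325,.032,.003,-.15)))
s=cams.read_camera("scene");cv2.imwrite("pics/fin.png",s["frame"])
E
```

```text
N plate [(0.79, [321, 383], 280)]
N spatula [(0.83, [448, 253], 3414)]
N pad [(0.85, [428, 207], 9514), (0.6, [233, 216], 1693)]
[ 0.41957571 -0.11229563  0.28249073]
plate [ 646.2 -112.8   92. ] yaw 6.9 err 10.473
spat [533.9  31.3   3. ] yaw -6.73 err 0.07
```

View pics/fin.png

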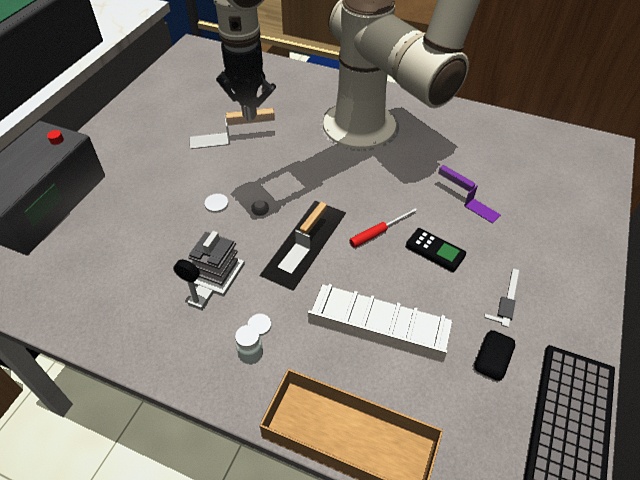

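The final picture shows the stack and plate at (212,257), the spatula on its pad at (305,243), the rack empty, and everything else where it was. I am handing in now.

```bash
python3 -c "
from cell import ctrl
print(ctrl.hand_in())"
```

```text
the job is handed in; nothing more can be done
None
```

The job is handed in: all three slabs are stacked on the platen with a spacer between each, the load plate is on top with its notch facing the dial gauge, the start button was pressed to its stop, and the spatula is back on its pad; the lowest slab measured about 3 mm off-centre, away from the robot, and I left it there.

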